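# Make up the sign-up kit and the book-mending kit at the returns counter

## Task

Make up the two desk kits from the stock set out in the middle of the counter, between and behind the two trays (not from the odds and ends at the far left). The sign-up kit, in the tray with two wells, takes the banded member cards and the date stamp, which is kept upright; the book-mending kit, in the tray with three parallel slots, takes the thick marker pen, the glue stick and the eraser. Set each thing fully down in the well cut to its size and leave the stapler and the thin ballpoint pen where they lie.

Things in the scene. Friction and masses are not known exactly. Their poses are not given: they have to be found in the camera images.
- signup_tray: Sizes in mm. Fixed grey tray 140 (x) x 216 (y), rim 21 high, two wells in dark foam; left or right, turned up to 20 deg. Origin: centre of underside, z up. Pale well floors at z 6, foam top z 18. Card well: centre (0, +48), 68 along x, 99 along y, with finger cut-outs 44 wide (y 26 to 70) out to x +-60, as deep as the well. Stamp well: centre (0, -53), 54 along x, 74 along y.
- mending_tray: Sizes in mm. Fixed grey tray 176 (x) x 216 (y), rim 21 high, three foam slots along x; on the other side. Origin: centre of underside, z up. Pale slot floors at z 6, foam top z 18. Slot centres x 0: marker y +54 (147 along x, 29 along y), glue stick y 0 (116 x 37), eraser y -56 (70 x 35). A finger channel (x -23 to +23, same depth) crosses all from y -99 to +96.
- member_cards: Flat stack of turquoise plastic cards with a paper band: 56 mm (x) by 87 mm (y) by 14 mm high, loose, lying flat. Origin at the centre of its underside. Grasp across the 56 mm.
- date_stamp: Black self-inking date stamp standing upright, 42 mm (x) by 62 mm (y) by 98 mm high, loose; origin at the centre of its underside, z up. Grasp across x: the head, from 54 to 98 mm up, is 36 mm thick there and does not move. It is the only tall thing in the stock; the others lie flat.
- glue_mid (a point): Middle of the glue stick, on its axis: a yellow round stick with a red cap, 25 mm thick and 104 mm long along its y, loose, lying down (the point is 12.5 mm above what it lies on). It can roll; y stays along the stick.
- eraser: White eraser in a blue sleeve: 23 mm (x) by 58 mm (y) by 13 mm high, loose, lying flat. Origin at the centre of its underside.
- marker_mid (a point): Middle of the thick marker pen, white with a black cap: 17 mm thick and 135 mm long along its y, loose, lying down (the point is about 8 mm above what it lies on). A like pen beside the ink pad at the far left is not meant.
- stapler: Black stapler, 154 mm (x) by 38 mm (y) by 48 mm high, stays on the desk. Origin at the centre of its underside.
- ballpoint: Thin white ballpoint pen with red ends, 11 mm thick, 145 mm long (y), stays on the desk. Origin at its middle, on its underside.
Things that resemble listed ones, but are neither listed nor needed, are in the scene too. Several things have the shape of the member_cards; the one meant has the colours described above.

How it is judged:
By the outcome, as a careful person would: the job done as asked, in the order asked, and still so for the second after the job is handed in, with the robot touching nothing.
It also fails if it takes over 120 s, if anything falls off the work surface, if the arm or the gripper's body presses on something with over 40 N, if the wrist force passes 120 N, or if a joint passes its speed limit or range.

## Robot

A 6-joint arm with a two-finger parallel gripper is mounted at the origin on a cart in front of the work surface, level with it; the furniture and walls round the work are solid. World frame = base frame: x ahead of the robot, y to its left, z up, the work surface at z = 0. Lengths are in m, angles in degrees, forces in N, time in s.
With the tool pointing down it reaches from about 0.4 to 0.825 m from the base axis. Payload 7 kg.
Tool frame: the origin (TCP) lies between the finger pads; the fingertips stand r.nose_length ahead of it and the grasp point (between the pads) lies 2 mm behind it (r.nose_length is the distance from the TCP to the fingertips, in m); y points along the fingers, x is the direction in which the jaws open and shut, and the axes are right-handed (so a half turn about y gives the same grasp; the last joint's range is limited). The gripper opens to 88 mm and grips with 3 to 60 N. Pads are 19 mm wide; open, the fingers measure 130 mm over their backs; the gripper's body (78 mm by 193 mm) begins 47 mm behind the grasp point.
Start: joints at [-54.368, 20.546, 0.682, 0, -70.136, -16.507], TCP at [0.221, -0.638, 0.208] pointing down, gripper open.
Joint ranges: [-176.03, 176.03], [-82.01, 121.73], [-58.28, 71.71], [-173.87, 95.51], [-174.79, -0.11], [-173.66, 173.66]. Speed limits (degrees/s): [136.94, 136.94, 172.46, 180, 180, 180].

## Interface

Orientations are given as [roll, pitch, yaw] about the fixed x, y, z axes, in that order (R = Rz(yaw) Ry(pitch) Rx(roll)).
In Python, from plant import readout, vision, r, spotter gives the robot as it stands.
- The arm moves only by the tool servo_tool, never from a script. Its argument "steps" is a list that holds one entry, the list of rows, each a list of 6 numbers: the shift along the tool's x, y, z in m, then the turn, a rotation vector about the tool's x, y, z in rad. A call has 1 to 20 rows; each row shifts and turns the commanded pose from where the row before left it, along the tool's axes as they then stand; what a row does not reach is not made up. A row lasts 1/10 s, in which the tool goes at most 50 mm and 8.59 degrees, less where a joint would pass 70% of its speed; a pose out of reach is approached as far as the arm can. A call with a gripper value outside its range is refused whole. "jaw" is the closure in counts, from 0 (fully open) to 255 (shut), set as the call begins (left out, the last holds). The fingers move at their own pace and stop on an object; "grip_force" is the grip in N (left out, the last holds). Time passes only in rows, so rows that do not move let the fingers close. It gives the time, the measured TCP pose, the force and the opening at its end, in the units of the state.
- readout.get_state(): the state, without advancing time (a new reading comes with each control period).
- vision.capture(name): name is "scene" or "side" or "wrist"; returns a dict with "img" (420x560x3 uint8, red, green, blue), "fx", "fy", "cx", "cy" (pixels), "rvec" (rotation vector, rad) and "tvec" (3), from world to camera coordinates, as OpenCV has them; the wrist camera has in their place "tool_from_camera" (4x4, takes a point from camera to tool coordinates, whose origin is the TCP and whose axes are the tool frame's). Camera axes: x right, y down, z forward; pixel columns grow to the right and rows downward; lengths in m; the calibration is good to about 2 mm. The wrist camera is an equidistant fisheye: a pixel r from the principal point sees the ray r / f radians off the axis. A picture is of the moment at which its call begins: read the wrist's pose just before it. There is no depth.
- r.close_job(): hands the job in, once; it reports no verdict.
Trained networks look in the newest picture that a camera, given by its name, has taken for a name from the list of things; names that differ only in an ending like _2 or _b are one class to them, and where a whole thing is asked for, a point or a joint stands for the part that bears it (a point fixed in the world has none). Each returns a list of dicts, best first, with "conf" (0 to 1); they miss things now and then, are a little off and sometimes report something else, mostly with a low value. They report only what shows in the picture. A call takes as long as a camera call. They do not tell look-alikes from the thing itself.
- spotter.search_frame(camera, thing): "uv" ([column, row] in pixels, amid what is visible of it).
- spotter.silhouettes(camera, thing): "region" (420x560 bool, what is visible of it) and "uv" ([column, row] in pixels, amid what is visible of it).
The state is a dict: "time_s": time; "joints": joint angles; "qd": joint speeds; "joint_torque": joint torques, N m; "tcp_pos": TCP position; "eef_rot": TCP orientation; "contact_force": force on the tool from outside, world axes, zero at the start; "moment": the same for the moment, N m; "gripper_width": finger opening in m.
Only numpy, scipy, OpenCV 4.12 (cv2) and the standard library are available. Lean on these libraries where they do the work, as an engineer would, in place of code of your own. Each camera call takes 0.05 s, during which the arm holds its last target.

## Working session

There is one attempt and no reset: what is moved stays moved. The work goes in short steps, Python scripts to look and compute and a tool call to move; the robot and the scene stay as the last step left them, time stands still between calls to the robot, and variables do not carry over. Pictures are saved under pics/ and viewed, and the job is handed in when it is done.

Besides the shell and the picture viewer there is one more tool, called after "Call:" by a JSON object that holds its "op" and its "data", one argument or row to a line. servo_tool: Moves the arm, as the interface text tells. Its arguments: {"type":"object","properties":{"steps":{"type":"array","items":{"type":"array","items":{"type":"array","items":{"type":"number"}}}},"jaw":{"type":"number"},"grip_force":{"type":"number"}},"required":["steps"]}

```bash
ls; mkdir -p pics
python3 - <<'E'
from plant import readout, vision, r, spotter
import cv2
s=readout.get_state();print(s);print(r.nose_length)
for n in ["scene","side","wrist"]:
    d=vision.capture(n);cv2.imwrite(f"pics/{n}0.png",d["img"][:,:,::-1])
    print({k:v for k,v in d.items() if k!="img"})
E
```

```text
pics
{'time_s': 0.0, 'joints': array([-5.43676211e+01,  2.05896733e+01,  6.33009873e-01, -2.18534126e-02,
       -7.01350602e+01, -1.65067204e+01]), 'qd': array([ 0.02968886,  0.00562945,  0.0235204 ,  0.07198245, -0.13993118,
       -0.04817602]), 'joint_torque': array([-3.76070716e-05, -5.82720244e+01,  2.93048662e+01,  6.99722528e+00,
        6.72475944e-03, -1.51710210e-04]), 'tcp_pos': array([ 0.22096364, -0.63725042,  0.20753134]), 'eef_rot': array([-8.99936330e+01, -9.37809584e-02,  1.09118211e+02]), 'contact_force': array([-0.98002046, -0.30779023,  0.15276881]), 'moment': array([-0.04276117,  0.03310298, -0.00921962]), 'gripper_width': 0.08754219912533835}
0.017
{'fx': 539.1961458026638, 'fy': 539.1961458026638, 'cx': 288.1611628402202, 'cy': 207.78029693761687, 'rvec': array([ 0.5984356 , -2.65908083,  1.13336804]), 'tvec': array([0.50898259, 0.18482731, 1.40394912])}
{'fx': 391.07201197326754, 'fy': 391.07201197326754, 'cx': 277.96506588944504, 'cy': 208.58523934939916, 'rvec': array([ 0.66500856, -2.39410842,  1.45689131]), 'tvec': array([0.47629885, 0.18120159, 0.94650987])}
{'fx': 325.19226210127806, 'fy': 325.19226210127806, 'cx': 281.9067441247323, 'cy': 214.94603435314565, 'tool_from_camera': array([[ 9.99999759e-01,  5.51036921e-04,  4.22042713e-04,
         1.26134436e-04],
       [-2.73029990e-04, -2.46741650e-01,  9.69081258e-01,
        -1.75740271e-01],
       [ 6.38135067e-04, -9.69081139e-01, -2.46741440e-01,
         6.62499215e-02],
       [ 0.00000000e+00,  0.00000000e+00,  0.00000000e+00,
         1.00000000e+00]])}
```

View pics/scene0.png

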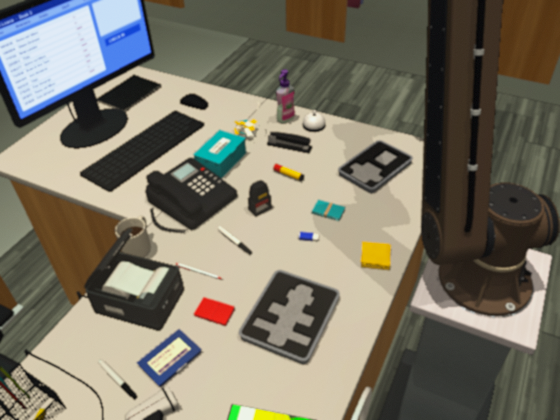

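View pics/side0.png

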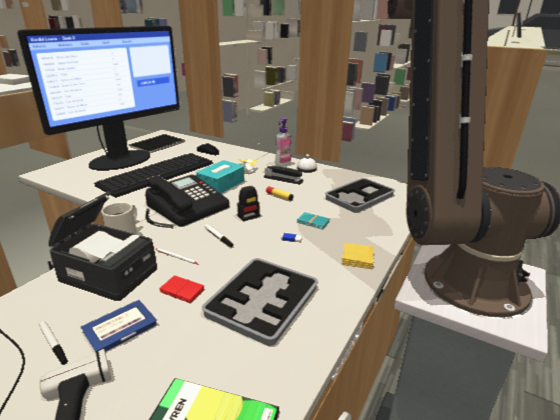

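View pics/wrist0.png

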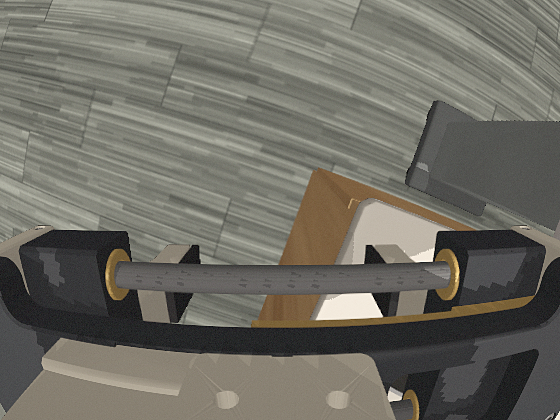

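The scene picture shows the two-well sign-up tray at (375,163) and the three-slot mending tray at (290,315).

- **Card-shaped stacks:** turquoise (328,210), red (215,311) and yellow (376,255). Turquoise fits the description.
- **Thick pens:** (235,240) in the middle and (117,380) by the ink pad at far left. The one in the middle is meant.
- **Other stock:** stamp (260,197), glue stick (288,172), eraser (309,237).
- **To be left:** ballpoint (198,270) and stapler (289,141).

Next I'll fit models to the masks and make enlarged crops.

```bash
cat > h.py <<'E'
from plant import readout, vision, r, spotter
import cv2, numpy as np
from scipy.optimize import minimize
from scipy.spatial.transform import Rotation as Rt
def boxpts(L,W,H,z0=0,n=0):
    return np.array([[x,y,z] for x in(-L/2,L/2) for y in(-W/2,W/2) for z in(z0,z0+H)])
def cyl(d,l):
    a=np.linspace(0,2*np.pi,16,endpoint=False)
    return np.array([[d/2*np.cos(t),y,d/2+d/2*np.sin(t)] for t in a for y in(-l/2,l/2)])
MODELS=dict(signup_tray=boxpts(.140,.216,.021),mending_tray=boxpts(.176,.216,.021),member_cards=boxpts(.056,.087,.014),
 date_stamp=np.vstack([boxpts(.042,.062,.05),boxpts(.036,.05,.098)]),glue_mid=cyl(.025,.104),eraser=boxpts(.023,.058,.013),marker_mid=cyl(.017,.135),
 stapler=boxpts(.154,.038,.048),ballpoint=cyl(.011,.145))
def place(m,p,z=0):
    c,s=np.cos(p[2]),np.sin(p[2]);R=np.array([[c,-s,0],[s,c,0],[0,0,1]])
    return m@R.T+np.array([p[0],p[1],z])
def proj(P,cam):
    return cv2.projectPoints(np.asarray(P,float).reshape(-1,3),cam['rvec'],cam['tvec'],np.array([[cam['fx'],0,cam['cx']],[0,cam['fy'],cam['cy']],[0,0,1.]]),None)[0][:,0]
def back(uv,cam,z):
    R=cv2.Rodrigues(cam['rvec'])[0];C=-R.T@cam['tvec']
    d=R.T@np.array([(uv[0]-cam['cx'])/cam['fx'],(uv[1]-cam['cy'])/cam['fy'],1]);return C+d*(z-C[2])/d[2]
def hullmask(uv,S=4):
    m=np.zeros((420*S,560*S),np.uint8)
    h=cv2.convexHull(((uv+.5)*S).astype(np.float32)).round().astype(np.int32);cv2.fillConvexPoly(m,h,1)
    return cv2.resize(m.astype(np.float32),(560,420),interpolation=cv2.INTER_AREA)
def fit(name,obs,z=0):
    # obs: list of (cam,mask)
    m=MODELS[name]
    def cost(p):
        c=0
        for cam,k in obs:
            g=hullmask(proj(place(m,p,z),cam));kk=k.astype(np.float32)
            c+=1-np.minimum(g,kk).sum()/np.maximum(g,kk).sum()
        return c/len(obs)
    cam,k=obs[0];v=np.argwhere(k).mean(0)[::-1];c0=back(v,cam,z+m[:,2].max()/2)[:2]
    best=None
    for a in np.radians(np.arange(-90,90,15)):
        f=cost([c0[0],c0[1],a])
        if best is None or f<best[0]: best=(f,a)
    res=None
    for a in (best[1]-.1,best[1]+.1):
        q=minimize(cost,[c0[0],c0[1],a],method='Nelder-Mead',options=dict(initial_simplex=[[c0[0],c0[1],a],[c0[0]+.01,c0[1],a],[c0[0],c0[1]+.01,a],[c0[0],c0[1],a+.2]],maxiter=150,xatol=1e-4,fatol=1e-4))
        if res is None or q.fun<res.fun: res=q
    return res.x,res.fun
E
cat > a.py <<'E'
from h import *
cams={n:vision.capture(n) for n in("scene","side")}
im={n:cams[n]['img'].copy() for n in cams}
want=dict(member_cards=(328,210),marker_mid=(235,240),signup_tray=(375,163),mending_tray=(290,315),date_stamp=(260,197),glue_mid=(288,172),eraser=(309,237),stapler=(289,141),ballpoint=(198,270))
for t,w in want.items():
    obs=[];msg=[]
    P=back(w,cams['scene'],.01)
    for n,c in cams.items():
        L=spotter.silhouettes(n,t);e=proj(P,c)[0]
        L=[d for d in L]
        msg.append((n,[(np.round(d['uv']).astype(int).tolist(),round(d['conf'],2)) for d in L]))
        g=[d for d in L if np.hypot(*(np.array(d['uv'])-e))<20]
        if g: obs.append((c,g[0]['region']))
    print(t,msg)
    if not obs: print('  none');continue
    for o in ([obs]+[[x] for x in obs] if len(obs)>1 else [obs]):
        p,f=fit(t,o);print('  ',np.round(p[:2],4),round(np.degrees(p[2]),1),'cost',round(f,3))
        if o is obs:
            for n,c in cams.items():
                h=cv2.convexHull(proj(place(MODELS[t],p),c).astype(np.float32)).astype(int);cv2.polylines(im[n],[h],1,(255,0,255),1)
cr=im['scene'][100:370,150:430];cv2.imwrite('pics/fit_scene.png',cv2.resize(cr,None,fx=2.2,fy=2.2,interpolation=cv2.INTER_CUBIC)[:,:,::-1])
cr=im['side'][140:350,120:410];cv2.imwrite('pics/fit_side.png',cv2.resize(cr,None,fx=2.6,fy=2.6,interpolation=cv2.INTER_CUBIC)[:,:,::-1])
E
time python3 a.py
```

```text
member_cards [('scene', [([214, 309], 0.71), ([330, 212], 0.62)]), ('side', [([314, 218], 0.58), ([183, 290], 0.58)])]
   [ 0.4651 -0.064 ] -89.9 cost 0.103
   [ 0.4642 -0.0635] -87.8 cost 0.057
   [ 0.4682 -0.0645] -84.9 cost 0.108
marker_mid [('scene', [([232, 237], 0.66)]), ('side', [([217, 233], 0.6)])]
   [0.6553 0.159 ] 69.7 cost 0.253
   [0.6553 0.1589] 69.8 cost 0.155
   [0.6592 0.1594] 67.2 cost 0.328
signup_tray [('scene', [([372, 166], 0.63), ([307, 235], 0.35)]), ('side', [([249, 204], 0.7), ([358, 194], 0.58), ([279, 192], 0.52)])]
   [ 0.408  -0.3161] -18.1 cost 0.047
   [ 0.4066 -0.3169] -18.0 cost 0.043
   [ 0.4096 -0.3166] -17.5 cost 0.041
mending_tray [('scene', [([290, 316], 0.6)]), ('side', [([261, 301], 0.85), ([177, 256], 0.45)])]
   [0.4076 0.3175] 1.3 cost 0.036
   [0.4062 0.3173] 1.0 cost 0.034
   [0.4082 0.318 ] 1.2 cost 0.033
date_stamp [('scene', [([258, 197], 0.95)]), ('side', [([251, 204], 0.85)])]
   [0.6525 0.0151] -0.7 cost 0.203
   [0.6525 0.0093] -53.9 cost 0.275
   [0.6544 0.0145] 0.4 cost 0.091
glue_mid [('scene', [([290, 171], 0.47)]), ('side', [([279, 192], 0.75), ([356, 191], 0.59)])]
   [ 0.6475 -0.1667] -97.3 cost 0.137
   [ 0.6453 -0.1664] -97.3 cost 0.127
   [ 0.6527 -0.1671] -98.6 cost 0.108
eraser [('scene', [([306, 237], 0.49)]), ('side', [([290, 239], 0.42)])]
   [0.4756 0.0584] -69.7 cost 0.201
   [0.4754 0.0578] -64.8 cost 0.259
   [0.4761 0.0583] -67.7 cost 0.139
stapler [('scene', [([290, 139], 0.88)]), ('side', [([281, 175], 0.6)])]
   [ 0.711 -0.299] -2.6 cost 0.221
   [ 0.7052 -0.3012] -3.4 cost 0.246
   [ 0.7116 -0.2971] -1.1 cost 0.185
ballpoint [('scene', [([200, 269], 0.42), ([235, 240], 0.22)]), ('side', [([178, 257], 0.71)])]
   [0.6933 0.2948] -87.2 cost 0.482
   [0.687  0.2939] -88.1 cost 0.464
   [0.6787 0.295 ] -87.7 cost 0.493
real	0m52.558s
user	0m43.761s
sys	0m24.980s
```

View pics/fit_scene.png

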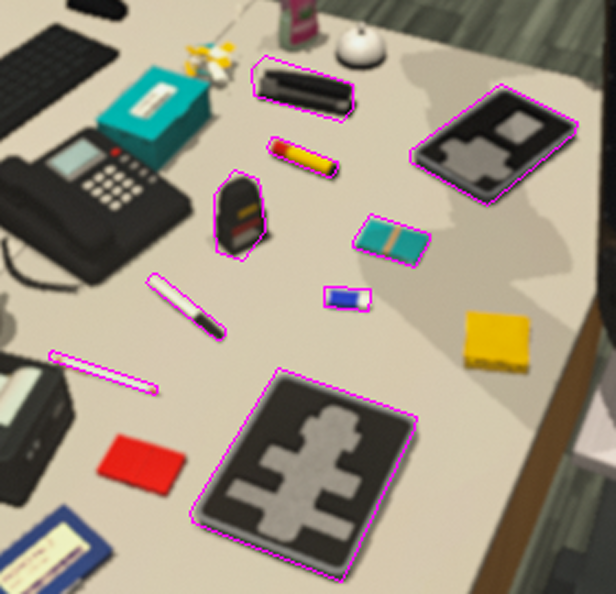

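View pics/fit_side.png

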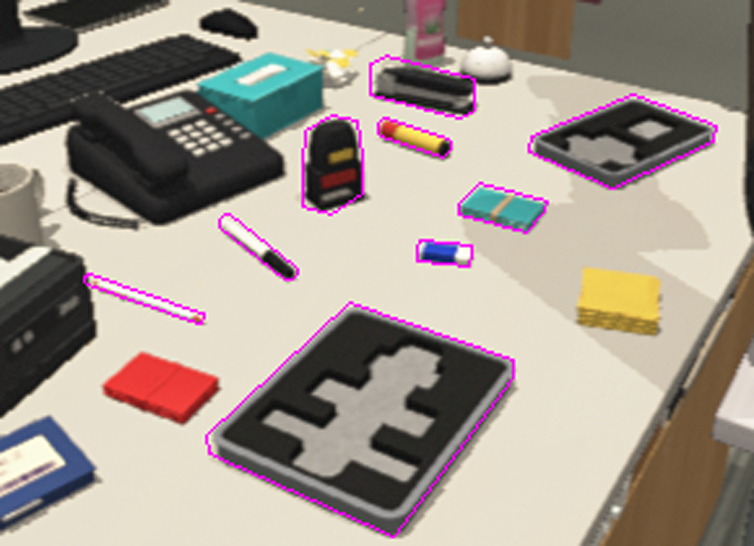

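The crops confirm it. The turquoise banded stack, the middle thick pen, the glue stick, the eraser and the stamp all match their outlines. The fits also show the tray orientations: sign-up about -18°, mending about +1°. Next I'll plan the moves.

```bash
cat > g.py <<'E'
import sys
from h import *
def st():
    s=readout.get_state();R=Rt.from_euler('xyz',s['eef_rot'],degrees=True).as_matrix();return s,s['tcp_pos'],R
def plan(x,y,z,psi):
    s,p,R=st();c,sn=np.cos(np.radians(psi)),np.sin(np.radians(psi))
    G=np.array([[c,0,-sn],[sn,0,c],[0,-1,0]])  # cols x,y(down),z
    rv=Rt.from_matrix(R.T@G).as_rotvec();d=G.T@(np.array([x,y,z])-p)
    print('t',round(s['time_s'],1),'pos',np.round(p,4),'yaw',round(np.degrees(np.arctan2(R[1,0],R[0,0])),2),'w',round(s['gripper_width'],4),'F',np.round(s['contact_force'],1),'j',np.round(s['joints'],0))
    n=max(1,int(np.ceil(np.linalg.norm(rv)/.145)));m=max(1,int(np.ceil(np.linalg.norm(d)/.045)))
    print('turn first:',np.round(rv,4),'rows',n,'each',np.round(rv/n,4));print('then shift:',np.round(d,4),'rows',m,'each',np.round(d/m,4))
if __name__=='__main__': plan(*map(float,sys.argv[1:5]))
E
python3 g.py .465 -.064 .2 92
```

```text
t 1.1 pos [ 0.2212 -0.6377  0.2085] yaw 109.13 w 0.0874 F [ 0.  -0.4 -0.3] j [-54.  21.   1.   0. -70. -17.]
turn first: [ 0.000e+00  2.989e-01 -1.000e-04] rows 3 each [ 0.      0.0996 -0.    ]
then shift: [ 0.5649  0.0085 -0.2637] rows 14 each [ 0.0403  0.0006 -0.0188]
```

Call:
{"op": "servo_tool", "data": {
  "steps": [
    [[0,0,0,0,0.1,0],[0,0,0,0,0.1,0],[0,0,0,0,0.1,0],[0.03,0.0006,-0.014,0,0,0],[0.0411,0.0006,-0.0192,0,0,0],[0.0411,0.0006,-0.0192,0,0,0],[0.0411,0.0006,-0.0192,0,0,0],[0.0411,0.0006,-0.0192,0,0,0],[0.0411,0.0006,-0.0192,0,0,0],[0.0411,0.0006,-0.0192,0,0,0],[0.0411,0.0006,-0.0192,0,0,0],[0.0411,0.0006,-0.0192,0,0,0],[0.0411,0.0006,-0.0192,0,0,0],[0.0411,0.0006,-0.0192,0,0,0],[0.0411,0.0006,-0.0192,0,0,0],[0.0411,0.0006,-0.0192,0,0,0],[0.0411,0.0006,-0.0192,0,0,0],[0,0,0,0,0,0],[0,0,0,0,0,0]]
  ],
  "jaw": 0,
  "grip_force": 20
}}

```text
time_s: 3.05
tcp_pos: [0.4657, -0.0638, 0.2]
eef_rot: [-90.0, 0.0, 92.1]
contact_force: [0.6, -1.0, -1.2]
gripper_width: 0.0879
```

```bash
cat > w.py <<'E'
import sys
from g import *
def wcap(name):
    s,p,R=st();c=vision.capture('wrist');cv2.imwrite(f'pics/{name}.png',c['img'][:,:,::-1])
    T=np.eye(4);T[:3,:3]=R;T[:3,3]=p;return c,T@c['tool_from_camera']
def wback(uv,c,W,z):
    v=np.array([(uv[0]-c['cx'])/c['fx'],(uv[1]-c['cy'])/c['fy']]);th=np.linalg.norm(v)
    d=np.array([*(v/max(th,1e-9)*np.sin(th)),np.cos(th)]);d=W[:3,:3]@d;C=W[:3,3];return C+d*(z-C[2])/d[2]
def wproj(P,c,W):
    q=(np.asarray(P)-W[:3,3])@W[:3,:3];n=np.linalg.norm(q[:,:2],axis=1);th=np.arctan2(n,q[:,2])
    return q[:,:2]/np.maximum(n,1e-9)[:,None]*th[:,None]*c['fx']+[c['cx'],c['cy']]
def wover(name,c,W,things):
    im=c['img'].copy()
    for t,p,z in things:
        cv2.polylines(im,[cv2.convexHull(wproj(place(MODELS[t],p,z),c,W).astype(np.float32)).astype(int)],1,(255,0,255),1)
    cv2.imwrite(f'pics/{name}.png',im[:,:,::-1])
def wfit(t,c,W,near,z=0,camname='wrist'):
    import h
    L=spotter.silhouettes('wrist',t);e=wproj(np.array([[near[0],near[1],z+.01]]),c,W)[0]
    print(t,[(np.round(d['uv']).astype(int).tolist(),round(d['conf'],2)) for d in L],'expected',np.round(e))
    g=[d for d in L if np.hypot(*(np.array(d['uv'])-e))<60]
    if not g: return None
    k=g[0]['region'].astype(np.float32);m=MODELS[t]
    def cost(p):
        q=hullmask(wproj(place(m,p,z),c,W));return 1-np.minimum(q,k).sum()/np.maximum(q,k).sum()
    x,y,a=near
    q=minimize(cost,near,method='Nelder-Mead',options=dict(initial_simplex=[[x,y,a],[x+.01,y,a],[x,y+.01,a],[x,y,a+.15]],maxiter=200,xatol=1e-4,fatol=1e-4))
    print('  wrist fit',np.round(q.x[:2],4),round(np.degrees(q.x[2]),1),'cost',round(q.fun,3));return q.x
E
python3 - <<'E'
from w import *
c,W=wcap('w1');plan(.465,-.064,.2,92)
rd=np.radians
N=dict(member_cards=(.465,-.064,rd(-88)),eraser=(.4756,.0584,rd(-68)),date_stamp=(.653,.0148,0),glue_mid=(.648,-.167,rd(-97)),marker_mid=(.656,.159,rd(69)))
for t,p in N.items(): wfit(t,c,W,p)
wover('w1o',c,W,[(t,p,0) for t,p in N.items()])
E
```

```text
t 3.1 pos [ 0.4653 -0.0647  0.2   ] yaw 92.0 w 0.0874 F [-0.6  0.1 -0.4] j [  16.    1.  -25.   -0.  -64. -104.]
turn first: [-0.0003 -0.     -0.0001] rows 1 each [-0.0003 -0.     -0.0001]
then shift: [0.0007 0.     0.0003] rows 1 each [0.0007 0.     0.0003]
member_cards [([285, 188], 0.79)] expected [282. 192.]
  wrist fit [ 0.4639 -0.0612] -88.6 cost 0.045
eraser [([387, 200], 0.9)] expected [384. 205.]
  wrist fit [0.4738 0.061 ] -69.9 cost 0.158
date_stamp [([328, 314], 0.59)] expected [335. 332.]
  wrist fit [0.6378 0.015 ] 17.8 cost 0.949
glue_mid [([203, 308], 0.82)] expected [201. 323.]
  wrist fit [ 0.6537 -0.1642] -98.2 cost 0.525
marker_mid [([285, 190], 0.65)] expected [430. 329.]
```

View pics/w1o.png

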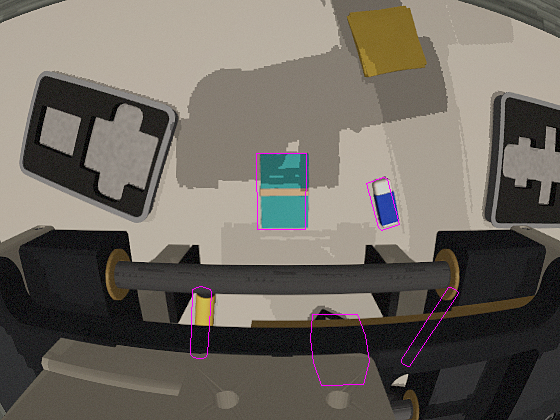

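The wrist view shows the cards at (285,188), directly under the gripper, with the eraser at (385,203). Going down on the cards.

Call:
{"op": "servo_tool", "data": {
  "steps": [
    [[0.0035,0.03,0.001,0,0.01,0],[0,0.04,0,0,0,0],[0,0.04,0,0,0,0],[0,0.03,0,0,0,0],[0,0.02,0,0,0,0],[0,0.012,0,0,0,0],[0,0.008,0,0,0,0],[0,0,0,0,0,0],[0,0,0,0,0,0]]
  ]
}}

```text
time_s: 4.25
tcp_pos: [0.4647, -0.0616, 0.0205]
eef_rot: [-90.0, 0.0, 91.3]
contact_force: [0.1, 0.1, 0.6]
gripper_width: 0.0879
```

Call:
{"op": "servo_tool", "data": {
  "steps": [
    [[0,0,0,0,0,0],[0,0,0,0,0,0],[0,0,0,0,0,0],[0,0,0,0,0,0],[0,0,0,0,0,0],[0,0,0,0,0,0],[0,0,0,0,0,0],[0,0,0,0,0,0]]
  ],
  "jaw": 255,
  "grip_force": 20
}}

```text
time_s: 5.05
tcp_pos: [0.4644, -0.0614, 0.02]
eef_rot: [-90.0, 0.0, 91.4]
contact_force: [0.9, 0.2, -0.0]
gripper_width: 0.0291
```

Run:
```python
from w import *
c,W=wcap('w2');plan(.4639,-.0612,.2,91.5)
c=vision.capture('side');cv2.imwrite('pics/s2.png',cv2.resize(c['img'][150:300,200:400],None,fx=4,fy=4)[:,:,::-1])
```

```text
t 5.1 pos [ 0.4644 -0.0614  0.02  ] yaw 91.36 w 0.025 F [-0.4  0.7 -0.5] j [  17.   14.  -38.   -0.  -38. -105.]
turn first: [-0.0001 -0.0024 -0.    ] rows 1 each [-0.0001 -0.0024 -0.    ]
then shift: [ 0.0002 -0.18    0.0005] rows 4 each [ 0.     -0.045   0.0001]
```

View pics/s2.png

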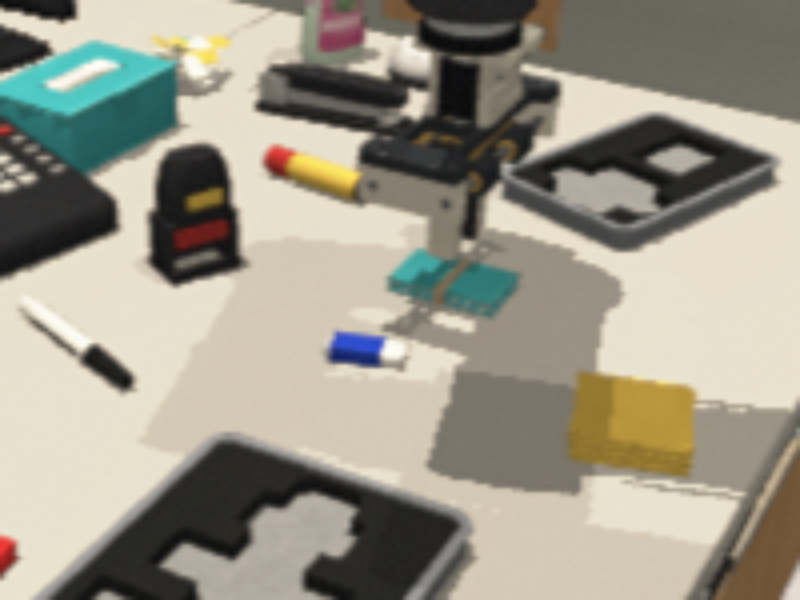

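View pics/w2.png

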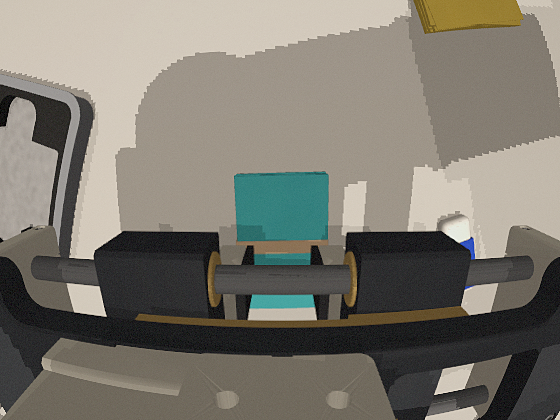

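Run:
```python
from w import *
s,p,R=st();c=vision.capture('side')
for nm,z in(('tip',.017),('tcp',0),('m30',-.03)):
    for sx in(-.0125,.0125):
        q=p+R@np.array([sx,z,0]);u=proj(q,c)[0];print(nm,sx,np.round(q,3),np.round((u-[200,150])*4))
for z in(0,.014):print(np.round((proj(place(boxpts(.056,.087,0,z),(.4639,-.0612,np.radians(-88.6))),c)-[200,150])*4))
print(readout.get_state()['gripper_width'])
```

```text
tip -0.0125 [ 0.465 -0.074  0.003] [459. 280.]
tip 0.0125 [ 0.464 -0.049  0.003] [445. 293.]
tcp -0.0125 [ 0.465 -0.074  0.02 ] [460. 260.]
tcp 0.0125 [ 0.464 -0.049  0.02 ] [447. 274.]
m30 -0.0125 [ 0.465 -0.074  0.05 ] [463. 225.]
m30 0.0125 [ 0.464 -0.049  0.05 ] [449. 239.]
[[490. 321.]
 [490. 321.]
 [385. 291.]
 [385. 291.]
 [519. 289.]
 [519. 289.]
 [417. 261.]
 [417. 261.]]
[[492. 305.]
 [492. 305.]
 [386. 275.]
 [386. 275.]
 [521. 273.]
 [521. 273.]
 [418. 246.]
 [418. 246.]]
0.017305357379859138
```

Run:
```python
from w import *
c=vision.capture('side');print(readout.get_state()['gripper_width'])
a=cv2.resize(c['img'][190:240,285:345],None,fx=10,fy=10,interpolation=cv2.INTER_NEAREST)
cv2.imwrite('pics/s3.png',a[:,:,::-1])
c=vision.capture('scene')
a=cv2.resize(c['img'][180:230,300:360],None,fx=10,fy=10,interpolation=cv2.INTER_NEAREST)
cv2.imwrite('pics/c3.png',a[:,:,::-1])
```

```text
0.012868324078061558
```

View pics/s3.png

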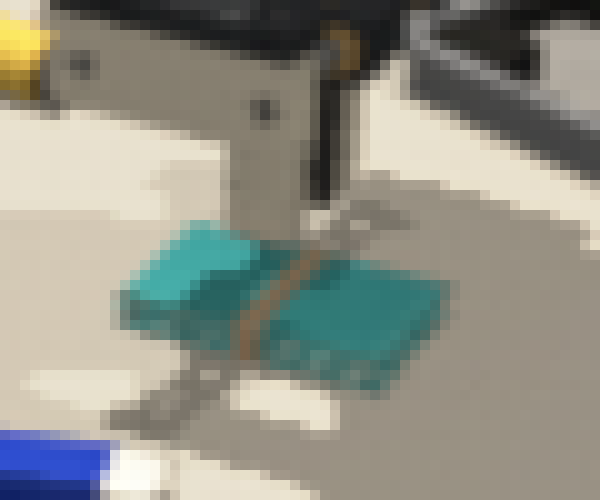

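View pics/c3.png

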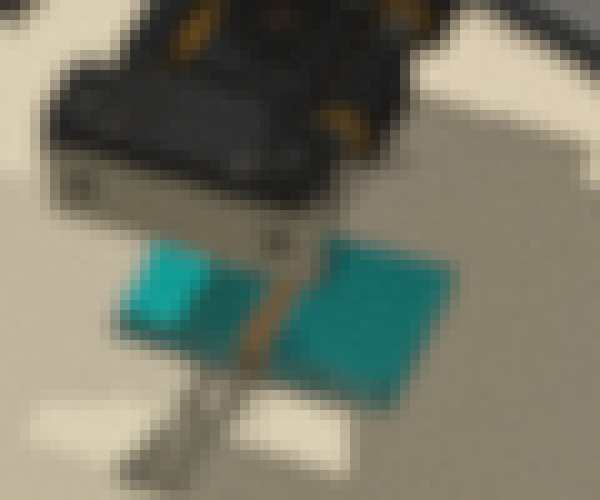

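Run:
```python
from w import *
c1=vision.capture('side');c2=vision.capture('scene')
def P(c):
    R=cv2.Rodrigues(c['rvec'])[0];K=np.array([[c['fx'],0,c['cx']],[0,c['fy'],c['cy']],[0,0,1.]]);return K@np.c_[R,c['tvec']]
def tri(a,b):
    X=cv2.triangulatePoints(P(c1),P(c2),np.array(a,float).reshape(2,1),np.array(b,float).reshape(2,1));return (X[:3]/X[3])[:,0]
print(tri((311.5,214),(328,208.5)))
print('dot lower', tri((285+26.5,190+11),(300+27.5,180+24)))
print('dot left', tri((285+8,190+6.5),(300+8.3,180+18.2)))
s,p,R=st();print(p,s['gripper_width'],s['joints'])
```

```text
[ 0.45181335 -0.02446543  0.05033478]
dot lower [0.43336518 0.02644476 0.11885751]
dot left [0.49019733 0.02609974 0.11769706]
[ 0.46437891 -0.06139111  0.02005659] 0.002622266166611846 [ 1.66402195e+01  1.38294934e+01 -3.84607460e+01  4.10932237e-05
 -3.77122833e+01 -1.05277333e+02]
```

The jaws closed over the cards without touching them. In the side crop the tips end on the card top at about (311,214), so they sit higher than the nose length implies. I'll probe the true tip height gently, using the force reading.

Call:
{"op": "servo_tool", "data": {
  "steps": [
    [[0,0.001,0,0,0,0],[0,0.001,0,0,0,0],[0,0,0,0,0,0]]
  ]
}}

```text
time_s: 5.7
tcp_pos: [0.4643, -0.0614, 0.0179]
eef_rot: [-90.0, 0.0, 91.4]
contact_force: [0.2, -0.1, -0.5]
gripper_width: 0.0003
```

Call:
{"op": "servo_tool", "data": {
  "steps": [
    [[0,0.001,0,0,0,0],[0,0.001,0,0,0,0],[0,0,0,0,0,0]]
  ]
}}

```text
time_s: 6.0
tcp_pos: [0.4643, -0.0614, 0.0159]
eef_rot: [-90.0, 0.0, 91.4]
contact_force: [-0.5, 0.2, 0.2]
gripper_width: 0.0004
```

Call:
{"op": "servo_tool", "data": {
  "steps": [
    [[0,0.001,0,0,0,0],[0,0.001,0,0,0,0],[0,0,0,0,0,0]]
  ]
}}

```text
time_s: 6.3
tcp_pos: [0.4643, -0.0614, 0.0139]
eef_rot: [-90.0, 0.0, 91.4]
contact_force: [-0.2, -0.2, -0.1]
gripper_width: 0.0002
```

Call:
{"op": "servo_tool", "data": {
  "steps": [
    [[0,0.001,0,0,0,0],[0,0.001,0,0,0,0],[0,0,0,0,0,0]]
  ]
}}

```text
time_s: 6.6
tcp_pos: [0.4643, -0.0614, 0.0119]
eef_rot: [-90.0, 0.0, 91.4]
contact_force: [0.3, -0.3, 0.6]
gripper_width: 0.0005
```

Run:
```python
from w import *
c=vision.capture('side');print(readout.get_state()['gripper_width'],readout.get_state()['contact_force'])
a=cv2.resize(c['img'][170:240,270:370],None,fx=8,fy=8,interpolation=cv2.INTER_CUBIC)
cv2.imwrite('pics/s4.png',a[:,:,::-1])
```

```text
0.0003773792139270573 [-1.21716746 -0.43283163  0.3244375 ]
```

View pics/s4.png

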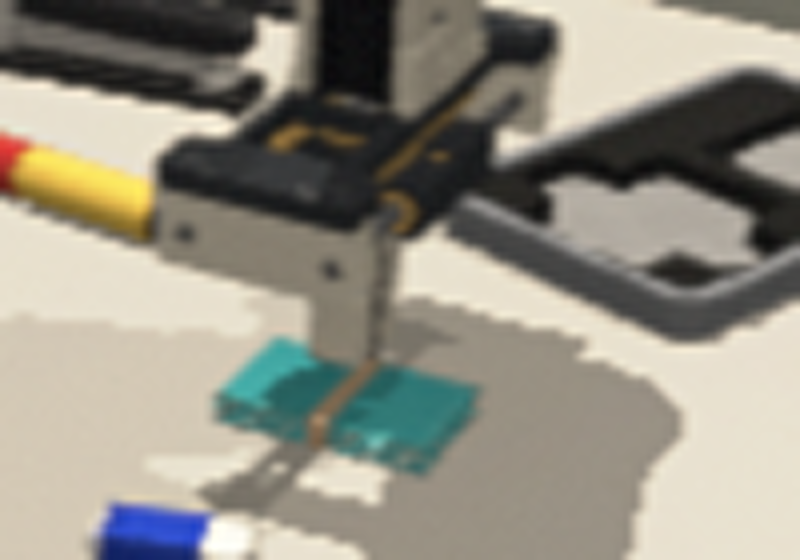

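Call:
{"op": "servo_tool", "data": {
  "steps": [
    [[0,0.001,0,0,0,0],[0,0.001,0,0,0,0],[0,0.001,0,0,0,0],[0,0,0,0,0,0]]
  ]
}}

```text
time_s: 7.05
tcp_pos: [0.4642, -0.0614, 0.0089]
eef_rot: [-90.0, 0.0, 91.4]
contact_force: [-0.4, 0.4, -0.5]
gripper_width: 0.0004
```

Call:
{"op": "servo_tool", "data": {
  "steps": [
    [[0,0.001,0,0,0,0],[0,0.001,0,0,0,0],[0,0,0,0,0,0]]
  ]
}}

```text
time_s: 7.35
tcp_pos: [0.4643, -0.0614, 0.0069]
eef_rot: [-90.0, 0.0, 91.4]
contact_force: [-0.6, 0.2, -0.8]
gripper_width: 0.0006
```

Call:
{"op": "servo_tool", "data": {
  "steps": [
    [[0,0.001,0,0,0,0],[0,0.001,0,0,0,0],[0,0,0,0,0,0]]
  ]
}}

```text
time_s: 7.65
tcp_pos: [0.4643, -0.0614, 0.0049]
eef_rot: [-90.0, 0.0, 91.4]
contact_force: [-0.3, 0.5, 0.0]
gripper_width: 0.0008
```

Run:
```python
from w import *
c=vision.capture('wrist')
im=cv2.imread('pics/w1.png');hsv=cv2.cvtColor(im,cv2.COLOR_BGR2HSV)
k=((hsv[...,0]>75)&(hsv[...,0]<100)&(hsv[...,1]>100)).astype(np.uint8);k[:, :230]=0;k[:,340:]=0;k[260:]=0
k=cv2.morphologyEx(k,cv2.MORPH_CLOSE,np.ones((9,9))).astype(np.float32);print(k.sum())
ps=np.radians(92);R=np.array([[np.cos(ps),0,-np.sin(ps)],[np.sin(ps),0,np.cos(ps)],[0,-1,0]])
T=np.eye(4);T[:3,:3]=R;T[:3,3]=[.4653,-.0647,.2];W=T@c['tool_from_camera']
m=MODELS['member_cards']
def cost(p):
    q=hullmask(wproj(place(m,p[:3],p[3]),c,W));return 1-np.minimum(q,k).sum()/np.maximum(q,k).sum()
x,y,a=.4639,-.0612,np.radians(-88.6)
for z in(-.03,-.015,0,.015,.03):
    q=minimize(lambda p:cost([*p,z]),[x,y,a],method='Nelder-Mead',options=dict(initial_simplex=[[x,y,a],[x+.01,y,a],[x,y+.01,a],[x,y,a+.05]],maxiter=120));print(z,np.round(q.x,4),round(q.fun,4))
```

```text
3398.0
-0.03 [ 0.4677 -0.0613 -1.5268] 0.0787
-0.015 [ 0.4664 -0.0618 -1.5415] 0.0412
0 [ 0.4639 -0.0625 -1.5267] 0.0975
0.015 [ 0.464  -0.0612 -1.5371] 0.1675
0.03 [ 0.4607 -0.0619 -1.5032] 0.2367
```

The wrist picture also fits best with the camera about 18 mm higher than reported. So the reported TCP height reads low, and contact will calibrate it.

Call:
{"op": "servo_tool", "data": {
  "steps": [
    [[0,0.001,0,0,0,0],[0,0.001,0,0,0,0],[0,0,0,0,0,0]]
  ]
}}

```text
time_s: 8.0
tcp_pos: [0.4643, -0.0614, 0.0029]
eef_rot: [-90.0, 0.0, 91.4]
contact_force: [0.5, -0.0, 0.0]
gripper_width: 0.0002
```

Call:
{"op": "servo_tool", "data": {
  "steps": [
    [[0,0.001,0,0,0,0],[0,0.001,0,0,0,0],[0,0,0,0,0,0]]
  ]
}}

```text
time_s: 8.3
tcp_pos: [0.4643, -0.0614, 0.0009]
eef_rot: [-90.0, 0.0, 91.4]
contact_force: [1.0, 0.6, -0.5]
gripper_width: 0.0009
```

Call:
{"op": "servo_tool", "data": {
  "steps": [
    [[0,0.001,0,0,0,0],[0,0.001,0,0,0,0],[0,0,0,0,0,0]]
  ]
}}

```text
time_s: 8.6
tcp_pos: [0.4643, -0.0614, -0.0011]
eef_rot: [-90.0, 0.0, 91.4]
contact_force: [0.1, 0.1, 0.4]
gripper_width: 0.0007
```

Run:
```python
from w import *
c=vision.capture('side');print(readout.get_state()['gripper_width'],readout.get_state()['contact_force'])
a=cv2.resize(c['img'][170:240,270:370],None,fx=8,fy=8,interpolation=cv2.INTER_CUBIC)
cv2.imwrite('pics/s5.png',a[:,:,::-1])
```

```text
0.000448734815151617 [ 0.3132766  -0.72876685  0.01552399]
```

View pics/s5.png

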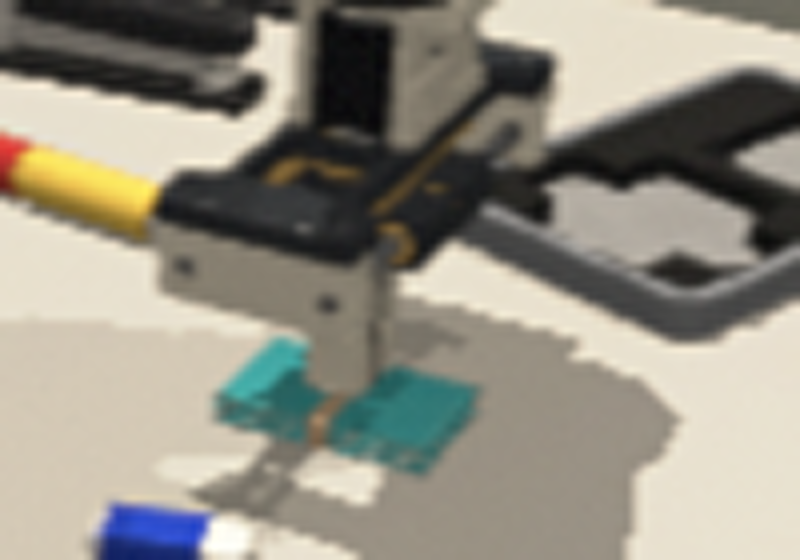

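Call:
{"op": "servo_tool", "data": {
  "steps": [
    [[0,0.001,0,0,0,0],[0,0,0,0,0,0]]
  ]
}}

```text
time_s: 8.85
tcp_pos: [0.4643, -0.0614, -0.002]
eef_rot: [-90.0, 0.0, 91.4]
contact_force: [0.8, 0.2, -0.2]
gripper_width: 0.0005
```

Call:
{"op": "servo_tool", "data": {
  "steps": [
    [[0,0.001,0,0,0,0],[0,0,0,0,0,0]]
  ]
}}

```text
time_s: 9.05
tcp_pos: [0.4643, -0.0614, -0.0031]
eef_rot: [-90.0, 0.0, 91.4]
contact_force: [-0.0, 0.4, -0.1]
gripper_width: 0.0005
```

Call:
{"op": "servo_tool", "data": {
  "steps": [
    [[0,0.001,0,0,0,0],[0,0,0,0,0,0]]
  ]
}}

```text
time_s: 9.25
tcp_pos: [0.4643, -0.0614, -0.0041]
eef_rot: [-90.0, 0.0, 91.4]
contact_force: [0.4, 0.0, 0.2]
gripper_width: 0.0004
```

Call:
{"op": "servo_tool", "data": {
  "steps": [
    [[0,0.001,0,0,0,0],[0,0,0,0,0,0]]
  ]
}}

```text
time_s: 9.45
tcp_pos: [0.4645, -0.0614, -0.0045]
eef_rot: [-90.0, 0.0, 91.4]
contact_force: [-2.6, -0.2, 8.3]
gripper_width: 0.0004
```

Call:
{"op": "servo_tool", "data": {
  "steps": [
    [[0,0.001,0,0,0,0],[0,0,0,0,0,0]]
  ]
}}

```text
time_s: 9.65
tcp_pos: [0.4645, -0.0614, -0.0046]
eef_rot: [-90.0, 0.0, 91.4]
contact_force: [-6.0, 2.3, 22.5]
gripper_width: 0.0005
```

Call:
{"op": "servo_tool", "data": {
  "steps": [
    [[0,0.001,0,0,0,0],[0,0,0,0,0,0]]
  ]
}}

```text
time_s: 9.85
tcp_pos: [0.4646, -0.0614, -0.0047]
eef_rot: [-90.0, 0.0, 91.4]
contact_force: [-11.6, 3.3, 35.9]
gripper_width: 0.0006
```

Run:
```python
from w import *
for n in('side','scene'):
    c=vision.capture(n);u=proj(np.array([.4643,-.0614,.014]),c)[0].astype(int);print(n,u,readout.get_state()['contact_force'],proj(np.array([.4643,-.0614,.014]),c)[0])
    a=cv2.resize(c['img'][u[1]-30:u[1]+20,u[0]-35:u[0]+35],None,fx=11,fy=11,interpolation=cv2.INTER_CUBIC)
    cv2.imwrite(f'pics/{n}6.png',a[:,:,::-1])
```

```text
side [313 218] [-11.89858694   3.75467421  36.5475502 ] [313.29241443 218.47813133]
scene [328 208] [-11.81484092   3.73339481  36.16352615] [328.07382883 208.3916644 ]
```

View pics/side6.png

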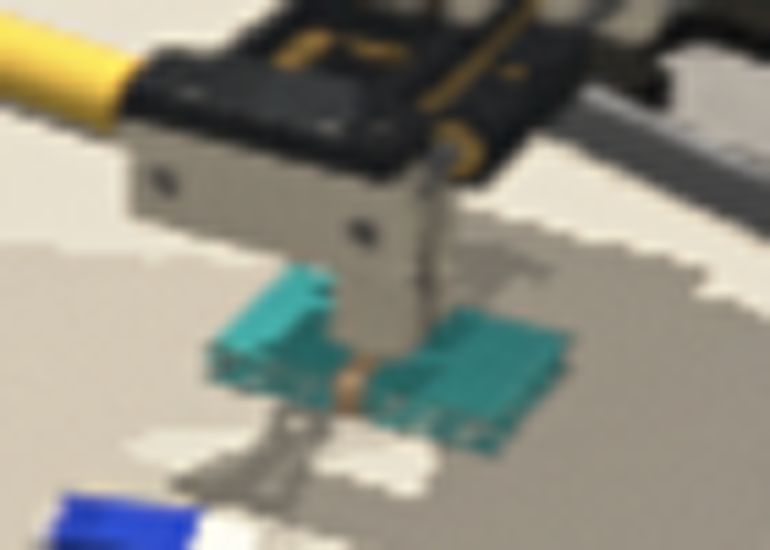

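View pics/scene6.png

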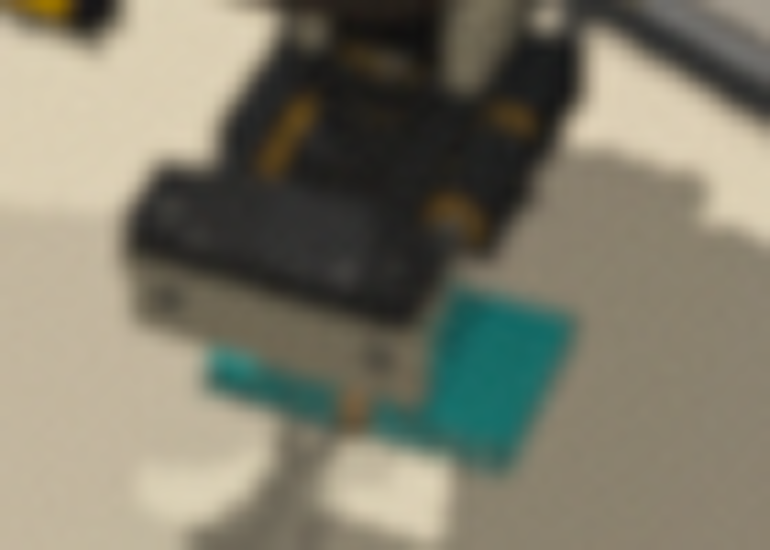

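Contact came at a reported z of -0.0043 on the 14 mm card top, so tip height is about the reported z plus 18 mm. I'll raise, open, and check whether the reported pose is off in other ways too.

Call:
{"op": "servo_tool", "data": {
  "steps": [
    [[0,-0.005,0,0,0,0],[0,-0.02,0,0,0,0],[0,-0.04,0,0,0,0],[0,-0.04,0,0,0,0],[0,-0.04,0,0,0,0],[0,-0.03,0,0,0,0],[0,-0.02,0,0,0,0],[0,0,0,0,0,0],[0,0,0,0,0,0]]
  ],
  "jaw": 0
}}

```text
time_s: 10.85
tcp_pos: [0.4643, -0.0613, 0.1881]
eef_rot: [-90.0, -0.0, 91.4]
contact_force: [-0.2, -0.5, -0.6]
gripper_width: 0.0669
```

```bash
cat > b.py <<'E'
from w import *
rd=np.radians
c,W=wcap('w7');s,p,R=st();print(p,s['contact_force'],s['gripper_width'])
S=dict(member_cards=(.4651,-.064,rd(-88.5)),eraser=(.4758,.0584,rd(-68)),signup_tray=(.408,-.3161,rd(-17.9)))
K={}
for t,q in S.items():
    L=spotter.silhouettes('wrist',t);e=wproj(np.array([[q[0],q[1],.01]]),c,W)[0]
    g=[d for d in L if np.hypot(*(np.array(d['uv'])-e))<50];print(t,len(g),g and g[0]['uv'])
    if g:K[t]=g[0]['region'].astype(np.float32)
def Wd(d):
    D=np.eye(4);D[:3,:3]=Rt.from_rotvec(d[3:]).as_matrix();D[:3,3]=d[:3]
    T=np.eye(4);T[:3,:3]=R;T[:3,3]=p;return T@D@c['tool_from_camera']
def cost(d):
    w=Wd(d);f=0
    for t,k in K.items():
        q=hullmask(wproj(place(MODELS[t],S[t]),c,w),2);f+=1-np.minimum(q,k).sum()/np.maximum(q,k).sum()
    return f/len(K)
print('base',cost(np.zeros(6)))
x0=np.zeros(6);sim=[x0]+[x0+v for v in np.diag([.01,-.02,.01,.03,.03,.03])]
q=minimize(cost,x0,method='Nelder-Mead',options=dict(initial_simplex=sim,maxiter=500,xatol=2e-4,fatol=2e-4))
print('tool-frame err mm',np.round(q.x[:3]*1000,1),'deg',np.round(np.degrees(q.x[3:]),2),q.fun)
q=minimize(lambda v:cost([*v,0,0,0]),x0[:3],method='Nelder-Mead',options=dict(initial_simplex=[[0,0,0],[.01,0,0],[0,-.02,0],[0,0,.01]],maxiter=200))
print('transl only',np.round(q.x*1000,1),q.fun)
E
python3 b.py
```

```text
[ 0.46387063 -0.06135985  0.18743156] [-0.47885416 -0.3916043  -0.20664636] 0.07107557306587868
member_cards 1 [282.9, 193.7]
eraser 1 [386.7, 199.4]
signup_tray 1 [89.5, 147.6]
base 0.1694227
tool-frame err mm [-0.1 -4.  -2.2] deg [-0.01  0.39  0.61] 0.09457600116729736
transl only [-2.8 -4.1 -2.2] 0.08810236304998398
```

Run:
```python
from w import *
s,p,R=st();w=s['gripper_width'];print(p,w)
for n in('side','scene'):
    c=vision.capture(n);u0=proj(p,c)[0].astype(int);im=cv2.resize(c['img'][u0[1]-45:u0[1]+30,u0[0]-50:u0[0]+50],None,fx=8,fy=8,interpolation=cv2.INTER_CUBIC)
    for yy,col in((.017,(255,0,0)),(0,(0,255,0)),(-.018,(0,0,255))):
        for sx in(-1,1):
            for zz in(-.0095,.0095):
                for ex in (0,.021):
                    u=proj(p+R@np.array([sx*(w/2+ex),yy,zz]),c)[0];u=((u-u0+[50.5,45.5])*8).astype(int);cv2.circle(im,tuple(int(v) for v in u),3,col,-1)
    cv2.imwrite(f'pics/{n}8.png',im[:,:,::-1])
```

```text
[ 0.46378266 -0.06148927  0.18701212] 0.08300499862697704
```

View pics/side8.png

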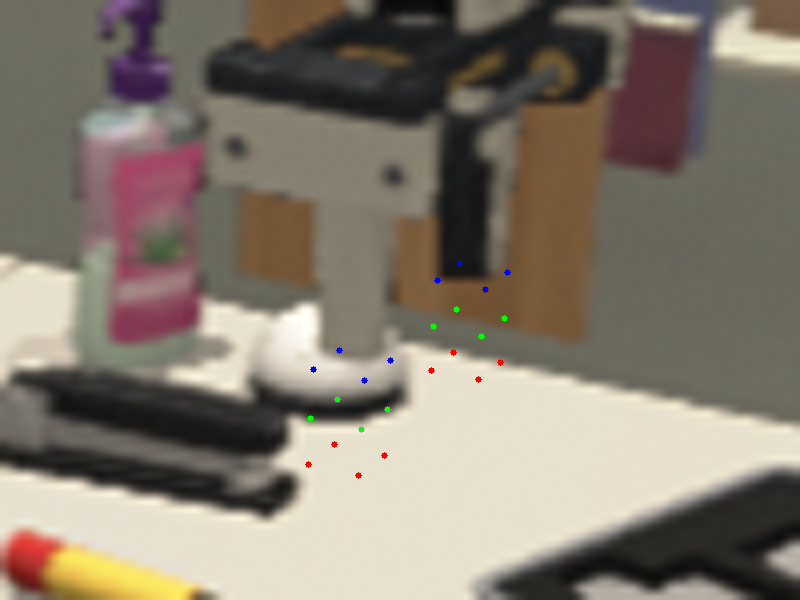

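View pics/scene8.png

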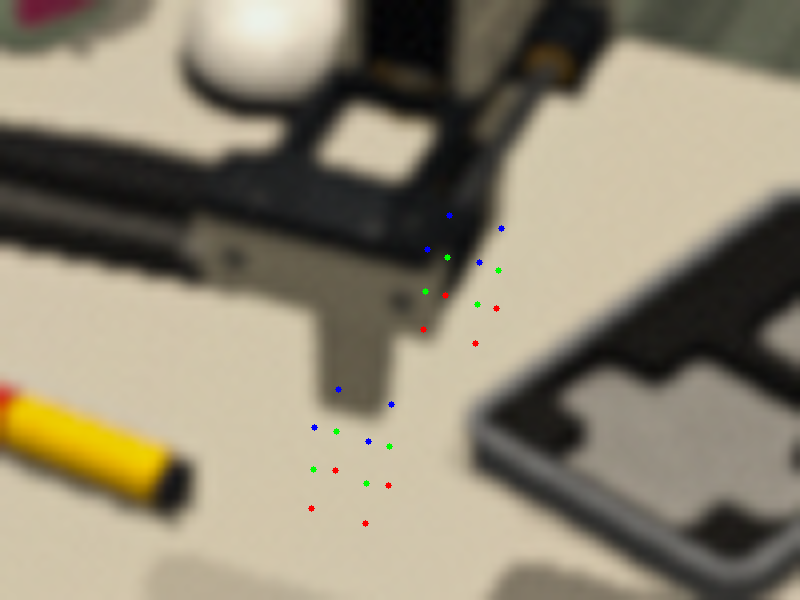

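The fingertip edges in both views match the blue markers, 18 mm behind the reported TCP, with no sideways offset. So all heights use tip = reported z + 0.018. Going down on the cards again.

Call:
{"op": "servo_tool", "data": {
  "steps": [
    [[0,0.03,0,0,0,0],[0,0.045,0,0,0,0],[0,0.045,0,0,0,0],[0,0.04,0,0,0,0],[0,0.02,0,0,0,0],[0,0.013,0,0,0,0],[0,0.006,0,0,0,0],[0,0.003,0,0,0,0],[0,0,0,0,0,0]]
  ]
}}

```text
time_s: 12.05
tcp_pos: [0.4645, -0.0613, -0.0139]
eef_rot: [-90.0, 0.0, 91.4]
contact_force: [0.3, -0.6, -0.8]
gripper_width: 0.0874
```

Call:
{"op": "servo_tool", "data": {
  "steps": [
    [[0,0,0,0,0,0],[0,0,0,0,0,0],[0,0,0,0,0,0],[0,0,0,0,0,0],[0,0,0,0,0,0],[0,0,0,0,0,0],[0,0,0,0,0,0]]
  ],
  "jaw": 255,
  "grip_force": 20
}}

```text
time_s: 12.75
tcp_pos: [0.4645, -0.0613, -0.0137]
eef_rot: [-90.0, -0.0, 91.4]
contact_force: [-2.6, 1.2, 4.7]
gripper_width: 0.0557
```

Call:
{"op": "servo_tool", "data": {
  "steps": [
    [[0,-0.01,0,0,0,0],[0,-0.03,0,0,0,0],[0,-0.04,0,0,0,0],[0,-0.04,0,0,0,0],[0,-0.02,0,0,0,0],[0,-0.01,0,0,0,0],[0,0,0,0,0,0]]
  ]
}}

```text
time_s: 13.45
tcp_pos: [0.4648, -0.0612, 0.1371]
eef_rot: [-90.1, -0.0, 91.4]
contact_force: [-0.0, -0.1, -1.9]
gripper_width: 0.0555
```

```bash
python3 g.py .4228 -.2705 .14 162
```

```text
t 13.4 pos [ 0.4648 -0.0612  0.1371] yaw 91.36 w 0.0555 F [-0.  -0.1 -1.9] j [  17.    4.  -30.   -0.  -55. -105.]
turn first: [ 2.4000e-03 -1.2329e+00 -8.0000e-04] rows 9 each [ 3.00e-04 -1.37e-01 -1.00e-04]
then shift: [-0.0247 -0.0029  0.212 ] rows 5 each [-0.0049 -0.0006  0.0424]
```

Call:
{"op": "servo_tool", "data": {
  "steps": [
    [[0,0,0,0.0012,-0.137,0],[0,0,0,0.0012,-0.137,0],[0,0,0,0,-0.137,0],[0,0,0,0,-0.137,0],[0,0,0,0,-0.137,0],[0,0,0,0,-0.137,0],[0,0,0,0,-0.137,0],[0,0,0,0,-0.137,0],[0,0,0,0,-0.137,0],[-0.004,-0.0005,0.032,0,0,0],[-0.0045,-0.0005,0.04,0,0,0],[-0.0045,-0.0005,0.04,0,0,0],[-0.0045,-0.0005,0.04,0,0,0],[-0.004,-0.0005,0.035,0,0,0],[-0.0032,-0.0004,0.025,0,0,0],[0,0,0,0,0,0],[0,0,0,0,0,0]]
  ]
}}

```text
time_s: 15.15
tcp_pos: [0.4211, -0.2708, 0.1373]
eef_rot: [-89.9, -0.3, 161.9]
contact_force: [-0.6, 0.9, -1.4]
gripper_width: 0.0554
```

```bash
cat > t.py <<'E'
from w import *
import sys
name,t,x,y,a=sys.argv[1],sys.argv[2],*map(float,sys.argv[3:6])
c,W=wcap(name);q=wfit(t,c,W,(x,y,np.radians(a)));
W2=W.copy();W2[2,3]+=.0045
q=wfit(t,c,W2,(x,y,np.radians(a)))
wover(name+'o',c,W,[(t,(x,y,np.radians(a)),0)])
E
python3 t.py w9 signup_tray .408 -.3161 -18; python3 g.py .4228 -.2705 .14 162
```

```text
signup_tray [([285, 118], 0.57)] expected [279. 154.]
  wrist fit [ 0.4033 -0.3173] -20.4 cost 0.351
signup_tray [([285, 118], 0.57)] expected [279. 154.]
  wrist fit [ 0.4028 -0.3184] -19.5 cost 0.353
t 15.3 pos [ 0.4221 -0.2699  0.1383] yaw 162.05 w 0.0555 F [-0.4 -0.6 -1.2] j [-10.   8. -26.   0. -56.  -8.]
turn first: [-0.0011  0.0008  0.0036] rows 1 each [-0.0011  0.0008  0.0036]
then shift: [-0.0008 -0.0017  0.0003] rows 1 each [-0.0008 -0.0017  0.0003]
```

View pics/w9o.png

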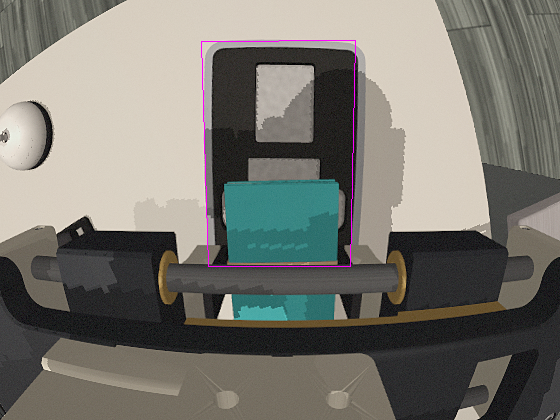

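The overlay (w9o) sits about 6 px left of the real tray rim. The stamp well is centred near (285,104) and the cut-outs near (283,208). I'll measure the tray centre-line more exactly.

Run:
```python
from w import *
c,W=wcap('w10');s,p,R=st();im=c['img'].astype(int)
W=W.copy();W[2,3]+=.004
cv2.imwrite('pics/w10z.png',cv2.resize(c['img'][30:270,180:400],None,fx=3.3,fy=2.4,interpolation=cv2.INTER_CUBIC)[:,:,::-1])
g=cv2.GaussianBlur(im.astype(np.float32).mean(2),(3,3),0)
def loc(u,v,z):
    q=wback((u,v),c,W,z);return R.T@(q-p)
for v in range(50,220,10):
    row=g[v]; d=np.diff(row)
    tr=[(u,int(round(d[u]))) for u in range(195,380) if abs(d[u])>12 and abs(d[u])==abs(d[max(0,u-2):u+3]).max()]
    print(v,tr)
```

```text
50 [(208, -17), (217, -46), (352, 28), (362, 15)]
60 [(206, -15), (213, -55), (358, 60), (366, 18)]
70 [(205, -15), (213, -59), (257, 55), (314, -62), (358, 53), (366, 18)]
80 [(205, -19), (213, -63), (257, 53), (314, -42), (358, 45), (366, 15), (374, 21)]
90 [(205, -18), (213, -59), (257, 55), (304, -17), (314, -33), (358, 41), (366, 16)]
100 [(205, -15), (212, -54), (256, 44), (290, -14), (293, -15), (314, -45), (358, 39), (365, 15)]
110 [(204, -16), (212, -71), (256, 45), (286, -23), (314, -38), (358, 40), (365, 16)]
120 [(204, -15), (212, -52), (256, 67), (263, -15), (314, -32), (357, 39), (365, 18)]
130 [(205, -34), (212, -40), (256, 53), (314, -30), (357, 44), (365, 15)]
140 [(205, -39), (212, -38), (257, 24), (312, -26), (357, 38), (364, 15)]
150 [(205, -47), (213, -37), (356, 42), (364, 16)]
160 [(205, -44), (212, -36), (249, 42), (320, -43), (356, 41), (364, 17)]
170 [(205, -38), (213, -41), (248, 40), (320, -39), (355, 36), (363, 20)]
180 [(205, -42), (213, -44), (248, 32), (334, -34), (355, 38), (363, 15)]
190 [(206, -42), (213, -37), (223, 41), (343, -28), (354, 39), (362, 17)]
200 [(206, -52), (214, -34), (222, 38), (345, -36), (354, 42), (361, 16)]
210 [(206, -40), (214, -30), (223, 45), (345, -32), (353, 40), (361, 20)]
```

View pics/w10z.png

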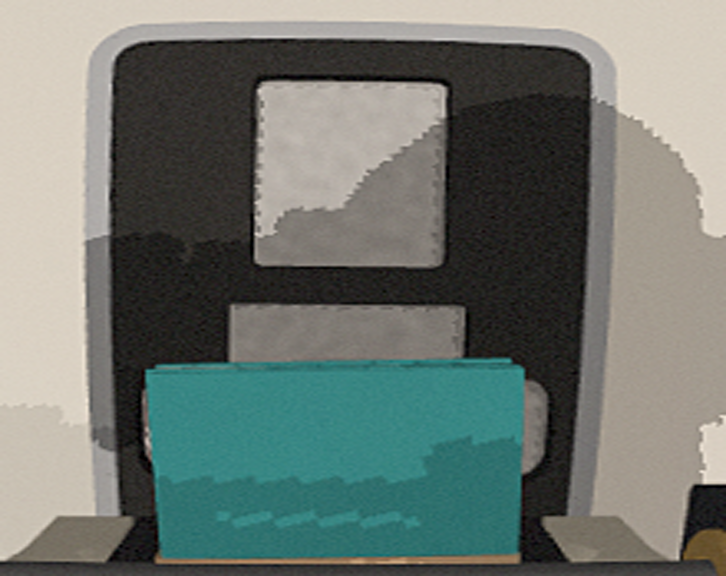

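Run:
```python
from w import *
c,W=wcap('w11');s,p,R=st();W=W.copy();W[2,3]+=.004
L=[]
for v,a,b,z in((60,206.5,366.5,.021),(80,205.5,366.5,.021),(100,205.5,365.5,.021),(120,204.5,365.5,.021),(150,205.5,364.5,.021),(170,205.5,363.5,.021),(190,206.5,362.5,.021),(210,206.5,361.5,.021),(70,257.5,314.5,.006),(100,256.5,314.5,.006),(120,256.5,314.5,.006),(165,248.5,320.5,.006),(200,222.5,345.5,.006)):
    A=wback((a,v),c,W,z);B=wback((b,v),c,W,z);M=(A+B)/2;L.append(M[:2]);t=R.T@(M-p);print(v,'width',round(np.linalg.norm(A-B)*1000,1),'tool x',round(t[0]*1000,1),'tool z',round(t[2]*1000,1),M.round(4))
L=np.array(L);d=np.linalg.svd(L-L.mean(0))[2][0];print('axis deg',np.degrees(np.arctan2(*d[::-1])),s['eef_rot'])
# stamp well/top edges along tray y
for v,u,z in((62.5,285.5,.006),(141.5,285,.018),(157,284.5,.006),(41,285.5,.021)):
    M=wback((u,v),c,W,z);print('edge',v,M.round(4),(R.T@(M-p))[[0,2]].round(4))
```

```text
60 width 147.6 tool x 4.9 tool z 137.8 [ 0.3751 -0.3995  0.021 ]
80 width 148.1 tool x 4.4 tool z 118.4 [ 0.3816 -0.3812  0.021 ]
100 width 147.0 tool x 3.9 tool z 99.3 [ 0.3879 -0.3632  0.021 ]
120 width 148.3 tool x 3.4 tool z 80.6 [ 0.3941 -0.3455  0.021 ]
150 width 147.5 tool x 3.5 tool z 52.5 [ 0.4027 -0.3188  0.021 ]
170 width 147.8 tool x 3.0 tool z 33.7 [ 0.4089 -0.301   0.021 ]
190 width 147.5 tool x 3.1 tool z 14.7 [ 0.4147 -0.2829  0.021 ]
210 width 148.5 tool x 2.6 tool z -4.8 [ 0.4212 -0.2646  0.021 ]
70 width 54.2 tool x 4.3 tool z 128.6 [ 0.3784 -0.391   0.006 ]
100 width 55.0 tool x 3.9 tool z 99.0 [ 0.388  -0.3629  0.006 ]
120 width 55.1 tool x 3.9 tool z 79.7 [ 0.3939 -0.3445  0.006 ]
165 width 69.5 tool x 3.0 tool z 36.3 [ 0.4081 -0.3035  0.006 ]
200 width 122.0 tool x 2.6 tool z 1.8 [ 0.4191 -0.2708  0.006 ]
axis deg 71.2710642136516 [-8.99410812e+01 -1.49576846e-01  1.62076128e+02]
edge 62.5 [ 0.3767 -0.3979  0.006 ] [0.0038 0.1358]
edge 141.5 [ 0.4009 -0.325   0.018 ] [0.0033 0.059 ]
edge 157 [ 0.4058 -0.3107  0.006 ] [0.0029 0.0438]
edge 41 [ 0.3714 -0.4148  0.021 ] [0.0037 0.1534]
```

```bash
python3 - <<'E'
from w import *
c,W=wcap('w12');s,p,R=st();W=W.copy();W[2,3]+=.004
for z in (p[2]+.0277,p[2]+.0137):
  for v in(180,182.5,184):
    print(z,v,(R.T@(wback((281,v),c,W,z)-p)).round(4), [ (R.T@(wback((u,v),c,W,z)-p))[0].round(4) for u in(224.5,337.5)])
E
python3 g.py .4228 -.2705 .14 161.5
```

```text
0.1667194862720895 180 [ 0.0001 -0.0277  0.0442] [np.float64(-0.0268), np.float64(0.027)]
0.1667194862720895 182.5 [ 0.0001 -0.0277  0.043 ] [np.float64(-0.0268), np.float64(0.027)]
0.1667194862720895 184 [ 0.0001 -0.0277  0.0423] [np.float64(-0.0268), np.float64(0.0271)]
0.15271948627208948 180 [ 0.0001 -0.0137  0.0422] [np.float64(-0.0293), np.float64(0.0294)]
0.15271948627208948 182.5 [ 0.0001 -0.0137  0.0409] [np.float64(-0.0293), np.float64(0.0295)]
0.15271948627208948 184 [ 0.0001 -0.0137  0.0401] [np.float64(-0.0293), np.float64(0.0295)]
t 15.4 pos [ 0.4226 -0.2699  0.139 ] yaw 162.08 w 0.0554 F [ 0.3 -0.6 -1.1] j [-10.   8. -26.   0. -56.  -8.]
turn first: [-0.001   0.0101  0.0023] rows 1 each [-0.001   0.0101  0.0023]
then shift: [-0.0004 -0.001   0.0005] rows 1 each [-0.0004 -0.001   0.0005]
```

Call:
{"op": "servo_tool", "data": {
  "steps": [
    [[0.0027,0,-0.0035,-0.001,0.0136,0.0023],[0,0.03,0,0,0,0],[0,0.04,0,0,0,0],[0,0.03,0,0,0,0],[0,0.015,0,0,0,0],[0,0,0,0,0,0],[0,0.006,0,0,0,0],[0,0.006,0,0,0,0],[0,0.006,0,0,0,0],[0,0.005,0,0,0,0],[0,0.004,0,0,0,0],[0,0,0,0,0,0],[0,0,0,0,0,0]]
  ]
}}

```text
time_s: 16.75
tcp_pos: [0.4209, -0.2666, -0.0029]
eef_rot: [-90.0, -0.0, 161.2]
contact_force: [-0.1, -0.1, -1.1]
gripper_width: 0.0553
```

Run:
```python
from w import *
wcap('w13');plan(.4,-.27,.14,161.3)
c=vision.capture('side');cv2.imwrite('pics/s13.png',cv2.resize(c['img'][130:230,300:420],None,fx=6,fy=6,interpolation=cv2.INTER_CUBIC)[:,:,::-1])
```

```text
t 16.8 pos [ 0.4211 -0.2666 -0.0027] yaw 161.23 w 0.0555 F [ 0.3  0.  -0.7] j [-10.  18. -36.   0. -36.  -9.]
turn first: [-0.0001 -0.0012 -0.0004] rows 1 each [-0.0001 -0.0012 -0.0004]
then shift: [ 0.0189 -0.1427  0.01  ] rows 4 each [ 0.0047 -0.0357  0.0025]
```

View pics/w13.png

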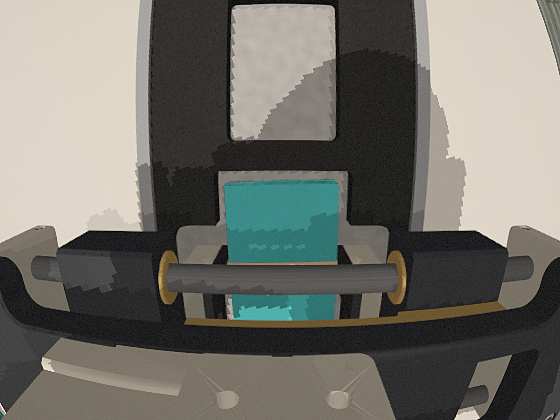

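View pics/s13.png

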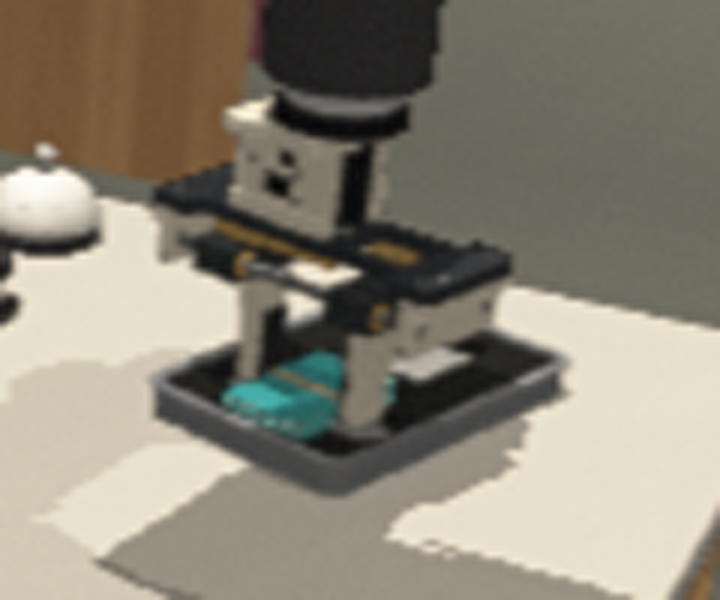

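Call:
{"op": "servo_tool", "data": {
  "steps": [
    [[0,0.001,0,0,0,0],[0,0.001,0,0,0,0],[0,0.001,0,0,0,0],[0,0.001,0,0,0,0],[0,0,0,0,0,0]]
  ]
}}

```text
time_s: 17.35
tcp_pos: [0.4208, -0.2665, -0.007]
eef_rot: [-90.0, -0.0, 161.2]
contact_force: [0.1, 0.3, -2.4]
gripper_width: 0.0556
```

Call:
{"op": "servo_tool", "data": {
  "steps": [
    [[0,0.001,0,0,0,0],[0,0,0,0,0,0]]
  ]
}}

```text
time_s: 17.55
tcp_pos: [0.421, -0.2665, -0.0077]
eef_rot: [-90.0, 0.0, 161.2]
contact_force: [0.2, 0.1, 2.2]
gripper_width: 0.0552
```

Contact with the well floor came as predicted. Releasing gently, then lifting and checking.

Call:
{"op": "servo_tool", "data": {
  "steps": [
    [[0,0,0,0,0,0],[0,0,0,0,0,0],[0,0,0,0,0,0],[0,-0.01,0,0,0,0],[0,-0.02,0,0,0,0],[0,-0.04,0,0,0,0],[0,-0.04,0,0,0,0],[0,-0.04,0,0,0,0],[0,-0.03,0,0,0,0],[0,-0.01,0,0,0,0],[0,0,0,0,0,0]]
  ],
  "jaw": 60
}}

```text
time_s: 18.65
tcp_pos: [0.4218, -0.2667, 0.1843]
eef_rot: [-90.0, 0.2, 161.2]
contact_force: [1.7, -0.1, -0.5]
gripper_width: 0.0667
```

Run:
```python
from w import *
wcap('w14');plan(.653,.0148,.18,181)
c=vision.capture('side');cv2.imwrite('pics/s14.png',cv2.resize(c['img'][130:230,300:420],None,fx=6,fy=6,interpolation=cv2.INTER_CUBIC)[:,:,::-1])
```

```text
t 18.7 pos [ 0.4209 -0.2663  0.1825] yaw 161.22 w 0.0671 F [-0.6 -0.4 -1.1] j [-10.   5. -23.  -0. -62.  -9.]
turn first: [ 2.000e-04 -3.453e-01 -1.500e-03] rows 3 each [ 1.000e-04 -1.151e-01 -5.000e-04]
then shift: [-0.237   0.0025 -0.277 ] rows 9 each [-0.0263  0.0003 -0.0308]
```

View pics/w14.png

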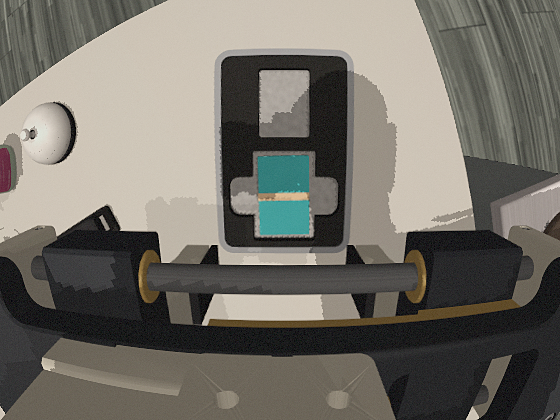

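View pics/s14.png

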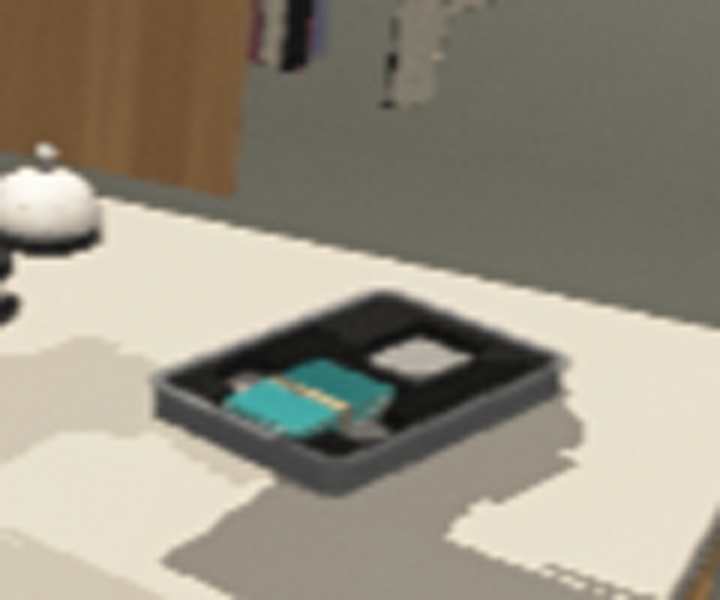

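Cards are seated: w14 shows them at (284,196) inside the card well with foam visible all round. Now the stamp.

Call:
{"op": "servo_tool", "data": {
  "steps": [
    [[0,0,0,0,-0.11,0],[0,0,0,0,-0.11,0],[0,0,0,0,-0.108,0],[-0.02,0,-0.022,0,0,0],[-0.027,0,-0.032,0,0,0],[-0.027,0,-0.032,0,0,0],[-0.027,0,-0.032,0,0,0],[-0.027,0,-0.032,0,0,0],[-0.027,0,-0.032,0,0,0],[-0.027,0,-0.032,0,0,0],[-0.027,0,-0.032,0,0,0],[-0.025,0,-0.028,0,0,0],[0,0,0,0,0,0],[0,0,0,0,0,0]]
  ],
  "jaw": 0
}}

```text
time_s: 20.15
tcp_pos: [0.654, 0.0082, 0.1792]
eef_rot: [-89.9, -0.2, -179.9]
contact_force: [0.3, -0.8, -0.1]
gripper_width: 0.0878
```

Run:
```python
from w import *
c,W=wcap('w15');plan(.653,.0148,.18,180);W[2,3]+=.004
q=wfit('date_stamp',c,W,(.653,.0148,0))
wover('w15o',c,W,[('date_stamp',(.653,.0148,0),0)])
```

```text
t 20.2 pos [0.6538 0.0076 0.1799] yaw -179.96 w 0.0875 F [-0.6 -0.9  0.3] j [ 18.  20.  -4.  -0. -66. -18.]
turn first: [-0.001   0.0007  0.0035] rows 1 each [-0.001   0.0007  0.0035]
then shift: [ 0.0008 -0.0001 -0.0072] rows 1 each [ 0.0008 -0.0001 -0.0072]
date_stamp [] expected [282. 201.]
```

View pics/w15o.png

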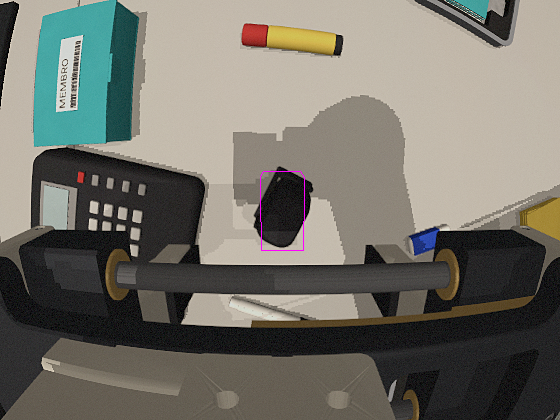

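The stamp at (284,208) is turned about 20° from the outline. I'll zoom in to measure it.

Run:
```python
from w import *
c,W=wcap('w16')
a=c['img'][150:260,230:340].astype(float);a=np.clip(a*2.2,0,255).astype(np.uint8)
cv2.imwrite('pics/w16z.png',cv2.resize(a,None,fx=5.4,fy=5.4,interpolation=cv2.INTER_CUBIC)[:,:,::-1])
```

```text
(no output)
```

View pics/w16z.png

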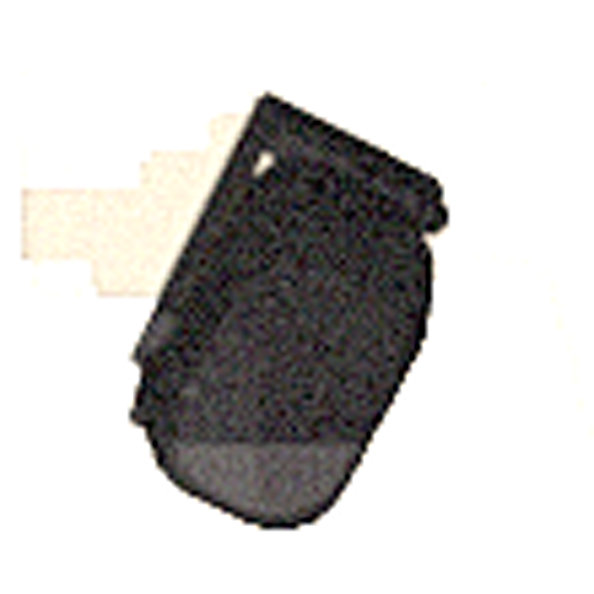

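```bash
cat > sf.py <<'E'
from w import *
c,W=wcap('w17');W[2,3]+=.004
g=c['img'].max(2);k=(g<75).astype(np.uint8);k[:160]=0;k[:,:235]=0;k[:,335:]=0;k[252:]=0
n,l,stt,_=cv2.connectedComponentsWithStats(k);i=1+np.argmax(stt[1:,4]);k=cv2.morphologyEx((l==i).astype(np.uint8),cv2.MORPH_CLOSE,np.ones((7,7))).astype(np.float32);print(stt[i])
for nm,m in(('A',np.vstack([boxpts(.042,.062,.054),boxpts(.036,.030,.098)])),('B',np.vstack([boxpts(.042,.062,.045),boxpts(.036,.05,.085),boxpts(.036,.03,.098)])),('C',np.vstack([boxpts(.042,.062,.03),boxpts(.036,.056,.06),boxpts(.036,.04,.098)]))):
    def cost(p):
        q=hullmask(wproj(place(m,p),c,W));return 1-np.minimum(q,k).sum()/np.maximum(q,k).sum()
    x,y,a=.653,.0148,np.radians(-28)
    q=minimize(cost,[x,y,a],method='Nelder-Mead',options=dict(initial_simplex=[[x,y,a],[x+.01,y,a],[x,y+.01,a],[x,y,a+.15]],maxiter=200))
    print(nm,np.round(q.x[:2],4),np.degrees(q.x[2]).round(1),round(q.fun,4))
im=cv2.resize(c['img'][150:260,230:340],None,fx=5,fy=5)
E
python3 sf.py
```

```text
[ 255  167   58   81 3102]
A [0.6545 0.0143] -22.0 0.1127
B [0.6541 0.0134] -22.3 0.0957
C [0.6544 0.0139] -22.7 0.0945
```

Run:
```python
from w import *
c,W=wcap('w18');W[2,3]+=.004
f=lambda x,y:(230+x/5.4,150+y/5.4)
for nm,a,b in(('left',(265,95),(135,355)),('top',(265,95),(440,190)),('headright',(430,330),(350,470))):
  for z in(0,.03,.054,.09):
    A=wback(f(*a),c,W,z);B=wback(f(*b),c,W,z);d=B-A;print(nm,z,A[:2].round(4),B[:2].round(4),'len',round(np.linalg.norm(d)*1e3,1),'ang',np.degrees(np.arctan2(d[1],d[0])).round(1))
```

```text
left 0 [ 0.6569 -0.0217] [0.6847 0.0337] len 61.9 ang 63.3
left 0.03 [ 0.6567 -0.0248] [0.6821 0.026 ] len 56.8 ang 63.3
left 0.054 [ 0.6564 -0.0272] [0.6801 0.0199] len 52.7 ang 63.3
left 0.09 [ 0.6561 -0.0309] [0.6769 0.0106] len 46.5 ang 63.3
top 0 [ 0.6569 -0.0217] [ 0.6205 -0.0019] len 41.5 ang 151.5
top 0.03 [ 0.6567 -0.0248] [ 0.6232 -0.0066] len 38.1 ang 151.5
top 0.054 [ 0.6564 -0.0272] [ 0.6254 -0.0104] len 35.3 ang 151.5
top 0.09 [ 0.6561 -0.0309] [ 0.6287 -0.0161] len 31.2 ang 151.5
headright 0 [0.622  0.0282] [0.6387 0.0594] len 35.4 ang 61.9
headright 0.03 [0.6246 0.021 ] [0.6399 0.0496] len 32.4 ang 61.9
headright 0.054 [0.6267 0.0152] [0.6409 0.0417] len 30.1 ang 61.9
headright 0.09 [0.6298 0.0065] [0.6424 0.0299] len 26.6 ang 61.9
```

Taking the base edges at z=0 gives 61.9 x 41.5 mm, which matches the stamp. That puts its centre at (0.6526, 0.0159) with yaw about -27.5°. I'll grasp at tool yaw 152.3.

```bash
python3 g.py .6526 .0159 .04 152.3
```

```text
t 20.4 pos [0.6542 0.0068 0.1821] yaw 179.97 w 0.0879 F [-1.   0.1 -0. ] j [ 18.  20.  -4.   0. -66. -18.]
turn first: [-3.000e-04  4.829e-01  2.000e-04] rows 4 each [-1.000e-04  1.207e-01  0.000e+00]
then shift: [ 0.0057  0.1421 -0.0073] rows 4 each [ 0.0014  0.0355 -0.0018]
```

Call:
{"op": "servo_tool", "data": {
  "steps": [
    [[0,0,0,0,0.12,0],[0,0,0,0,0.12,0],[0,0,0,0,0.12,0],[0,0,0,0,0.123,0],[0.0057,0,-0.0073,0,0,0],[0,0.02,0,0,0,0],[0,0.025,0,0,0,0],[0,0,0,0,0,0],[0,0,0,0,0,0]]
  ],
  "jaw": 60
}}

```text
time_s: 21.3
tcp_pos: [0.653, 0.0167, 0.1375]
eef_rot: [-90.0, 0.0, 152.5]
contact_force: [-0.2, -0.4, 0.3]
gripper_width: 0.0671
```

Run:
```python
from w import *
c,W=wcap('w19');plan(.6526,.0159,.04,152.3);W[2,3]+=.004
wover('w19o',c,W,[('date_stamp',(.6526,.0159,np.radians(-27.5)),0)])
a=cv2.imread('pics/w19o.png')[130:330,150:410];a=np.clip(a.astype(float)*1.8,0,255).astype(np.uint8)
cv2.imwrite('pics/w19z.png',cv2.resize(a,None,fx=3,fy=3))
```

```text
t 21.4 pos [0.6537 0.0168 0.1384] yaw 152.45 w 0.0672 F [0.4 0.3 0.4] j [ 19.  21.  -8.   0. -61. -46.]
turn first: [ 0.0004  0.0026 -0.0014] rows 1 each [ 0.0004  0.0026 -0.0014]
then shift: [0.0006 0.0984 0.0013] rows 3 each [0.0002 0.0328 0.0004]
```

View pics/w19z.png

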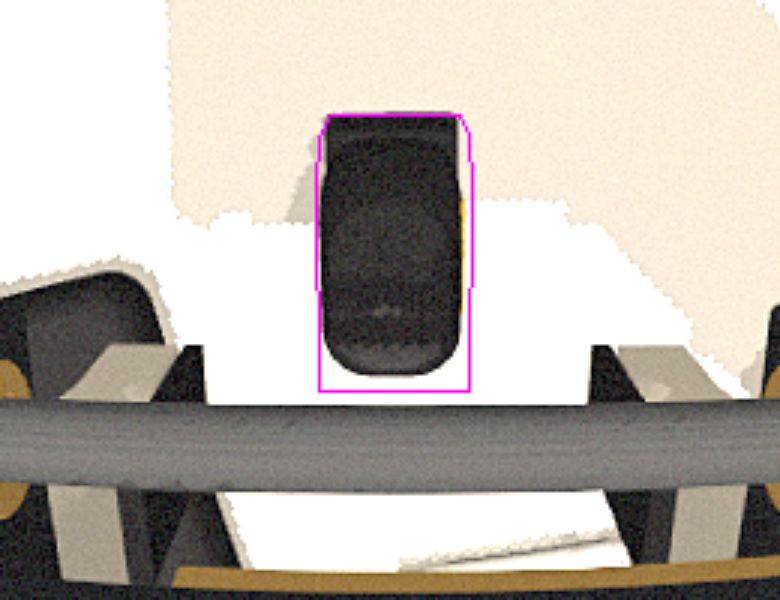

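The outline matches the stamp well and the fingers clear the phone corner at (193,222). Descend and grip.

Call:
{"op": "servo_tool", "data": {
  "steps": [
    [[0.0006,0.025,0.0013,0,0.0026,0],[0,0.03,0,0,0,0],[0,0.025,0,0,0,0],[0,0.012,0,0,0,0],[0,0.006,0,0,0,0],[0,0,0,0,0,0],[0,0,0,0,0,0]]
  ]
}}

```text
time_s: 22.05
tcp_pos: [0.6531, 0.016, 0.0406]
eef_rot: [-90.1, 0.1, 152.2]
contact_force: [0.7, -0.4, -0.6]
gripper_width: 0.0674
```

Call:
{"op": "servo_tool", "data": {
  "steps": [
    [[0,0,0,0,0,0],[0,0,0,0,0,0],[0,0,0,0,0,0],[0,0,0,0,0,0],[0,0,0,0,0,0],[0,0,0,0,0,0],[0,0,0,0,0,0]]
  ],
  "jaw": 255,
  "grip_force": 25
}}

```text
time_s: 22.75
tcp_pos: [0.6523, 0.0158, 0.0394]
eef_rot: [-90.0, 0.0, 152.2]
contact_force: [0.9, -0.9, 1.5]
gripper_width: 0.0352
```

Call:
{"op": "servo_tool", "data": {
  "steps": [
    [[0,-0.01,0,0,0,0],[0,-0.03,0,0,0,0],[0,-0.04,0,0,0,0],[0,-0.03,0,0,0,0],[0,-0.02,0,0,0,0],[0,0,0,0,0,0]]
  ]
}}

```text
time_s: 23.35
tcp_pos: [0.6536, 0.0162, 0.1732]
eef_rot: [-90.2, 0.3, 152.2]
contact_force: [-0.3, 0.7, -2.2]
gripper_width: 0.0349
```

```bash
python3 g.py .3885 -.3621 .17 161.3
```

```text
t 23.4 pos [0.6536 0.0162 0.1732] yaw 152.22 w 0.0349 F [-0.3  0.7 -2.2] j [ 19.  20.  -5.   0. -65. -46.]
turn first: [ 0.0032 -0.1585 -0.0047] rows 2 each [ 0.0016 -0.0792 -0.0024]
then shift: [0.1298 0.0032 0.4433] rows 11 each [0.0118 0.0003 0.0403]
```

Call:
{"op": "servo_tool", "data": {
  "steps": [
    [[0,0,0,0.003,-0.08,-0.004],[0,0,0,0,-0.0785,0],[0.006,0,0.02,0,0,0],[0.0088,0,0.03,0,0,0],[0.0117,0.0003,0.04,0,0,0],[0.0117,0.0003,0.04,0,0,0],[0.0117,0.0003,0.04,0,0,0],[0.0117,0.0003,0.04,0,0,0],[0.0117,0.0003,0.04,0,0,0],[0.0117,0.0003,0.04,0,0,0],[0.0117,0.0003,0.04,0,0,0],[0.0117,0.0003,0.04,0,0,0],[0.0117,0.0003,0.04,0,0,0],[0.0066,0,0.0223,0,0,0],[0.0032,0,0.011,0,0,0],[0,0,0,0,0,0],[0,0,0,0,0,0],[0,0,0,0,0,0]]
  ]
}}

```text
time_s: 25.15
tcp_pos: [0.3871, -0.3616, 0.168]
eef_rot: [-89.9, -0.2, 161.3]
contact_force: [-0.4, -0.6, -1.8]
gripper_width: 0.0354
```

Run:
```python
from w import *
c,W=wcap('w20');plan(.3885,-.3621,.17,161.3)
a=np.clip(c['img'].astype(float)*1.6,0,255).astype(np.uint8);cv2.imwrite('pics/w20b.png',a[:,:,::-1])
```

```text
t 25.2 pos [ 0.3872 -0.3616  0.168 ] yaw 161.34 w 0.035 F [ 0.3  0.4 -2.1] j [-22.   9. -21.   0. -61.   3.]
turn first: [-0.0024  0.0007  0.0042] rows 1 each [-0.0024  0.0007  0.0042]
then shift: [-0.0014 -0.002   0.0001] rows 1 each [-0.0014 -0.002   0.0001]
```

View pics/w20b.png

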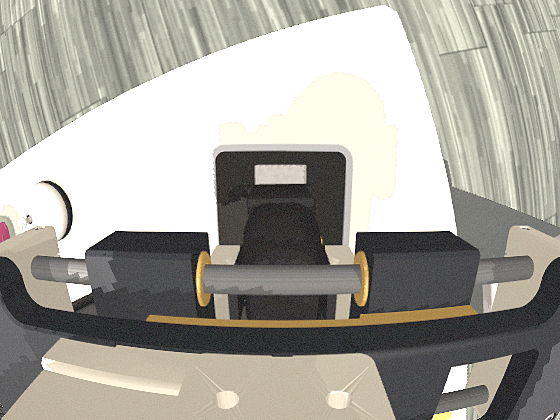

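Run:
```python
from w import *
c,W=wcap('w21');s,p,R=st();W=W.copy();W[2,3]+=.004
cv2.imwrite('pics/w21z.png',cv2.resize(np.clip(c['img'][130:270,200:370].astype(float)*1.7,0,255).astype(np.uint8),None,fx=4.5,fy=4.2,interpolation=cv2.INTER_CUBIC)[:,:,::-1])
g=cv2.GaussianBlur(c['img'].astype(np.float32).mean(2),(3,3),0)
for v in(160,170,175,180,200,220):
    d=np.diff(g[v]);print(v,[(u,int(round(d[u]))) for u in range(205,365) if abs(d[u])>10 and abs(d[u])==abs(d[u-2:u+3]).max()])
for u in(262,280,298):
    d=np.diff(g[:,u]);print('col',u,[(v,int(round(d[v]))) for v in range(135,215) if abs(d[v])>10 and abs(d[v])==abs(d[v-2:v+3]).max()])
for u,v,z in((281,165,.006),(254.5,175,.006),(306.5,175,.006),(281,146,.021)):
    print(u,v,(R.T@(wback((u,v),c,W,z)-p)).round(4))
```

```text
160 [(208, -11), (211, -25), (215, -43), (345, 45), (352, 15)]
170 [(208, -11), (215, -44), (254, 42), (306, -34), (345, 49), (352, 18)]
175 [(208, -13), (215, -46), (254, 41), (305, -36), (345, 42), (352, 17)]
180 [(208, -16), (215, -41), (254, 41), (305, -35), (344, 38), (352, 16)]
200 [(209, -13), (216, -66), (344, 38), (350, 16)]
220 [(210, -13), (217, -57), (343, 40), (349, 15)]
col 262 [(143, -19), (150, -43), (164, 45), (183, -47)]
col 280 [(143, -15), (150, -44), (164, 41), (183, -49)]
col 298 [(143, -15), (150, -40), (164, 41), (183, -56)]
281 165 [-0.0006  0.1622  0.0332]
254.5 175 [-0.0287  0.162   0.0226]
306.5 175 [0.0264 0.1622 0.0226]
281 146 [-0.0006  0.1472  0.0538]
```

View pics/w21z.png

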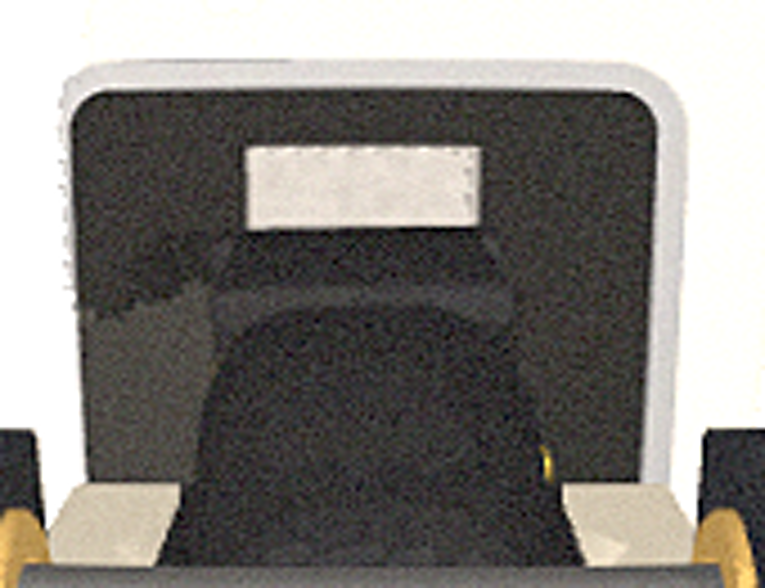

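Run:
```python
from w import *
c,W=wcap('w22');s,p,R=st();W=W.copy();W[2,3]+=.004
for z in(-.04,-.025,0,.010):
  print(z,(R.T@(wback((281,183.5),c,W,p[2]+z)-p)).round(4))
for u in (252,309): print((R.T@(wback((u,190),c,W,p[2]-.040)-p)).round(4))
print(p,s['eef_rot'])
```

```text
-0.04 [-0.0003  0.0401  0.0321]
-0.025 [-0.0002  0.0251  0.0344]
0 [-0.0001  0.0001  0.0383]
0.01 [-0.0001 -0.0099  0.0398]
[-0.0202  0.04    0.0277]
[0.019  0.0402 0.0277]
[ 0.3872112  -0.36163138  0.16804663] [-89.85604267  -0.24276733 161.35021016]
```

Call:
{"op": "servo_tool", "data": {
  "steps": [
    [[0,0,-0.0035,-0.0024,0,0.0042],[0,0.02,0,0,0,0],[0,0.035,0,0,0,0],[0,0.03,0,0,0,0],[0,0.012,0,0,0,0],[0,0.003,0,0,0,0],[0,0,0,0,0,0],[0,0,0,0,0,0]]
  ]
}}

```text
time_s: 26.1
tcp_pos: [0.3889, -0.3595, 0.0695]
eef_rot: [-90.0, 0.1, 161.3]
contact_force: [0.0, 0.8, -1.8]
gripper_width: 0.0353
```

Run:
```python
from w import *
c,W=wcap('w23');plan(.39,-.36,.047,161.3)
cv2.imwrite('pics/w23z.png',cv2.resize(np.clip(c['img'][60:270,150:420].astype(float)*1.7,0,255).astype(np.uint8),None,fx=2.9,fy=2.8,interpolation=cv2.INTER_CUBIC)[:,:,::-1])
c=vision.capture('side');cv2.imwrite('pics/s23.png',cv2.resize(np.clip(c['img'][130:230,300:420].astype(float)*1.5,0,255).astype(np.uint8),None,fx=6,fy=6,interpolation=cv2.INTER_CUBIC)[:,:,::-1])
```

```text
t 26.1 pos [ 0.3889 -0.3595  0.0696] yaw 161.3 w 0.0353 F [-0.7 -0.3 -2.8] j [-21.  15. -28.   0. -47.   3.]
turn first: [-0.0006 -0.     -0.0026] rows 1 each [-0.0006 -0.     -0.0026]
then shift: [-0.0012  0.0226  0.0001] rows 1 each [-0.0012  0.0226  0.0001]
```

View pics/w23z.png

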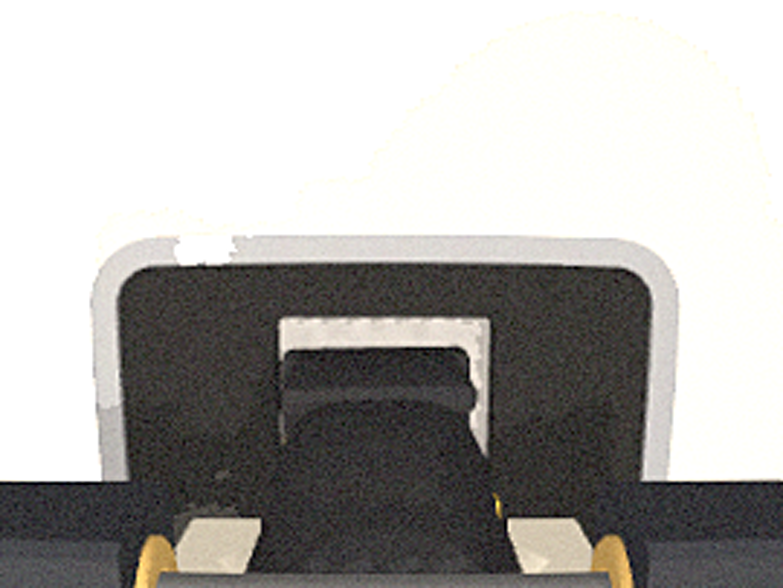

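View pics/s23.png

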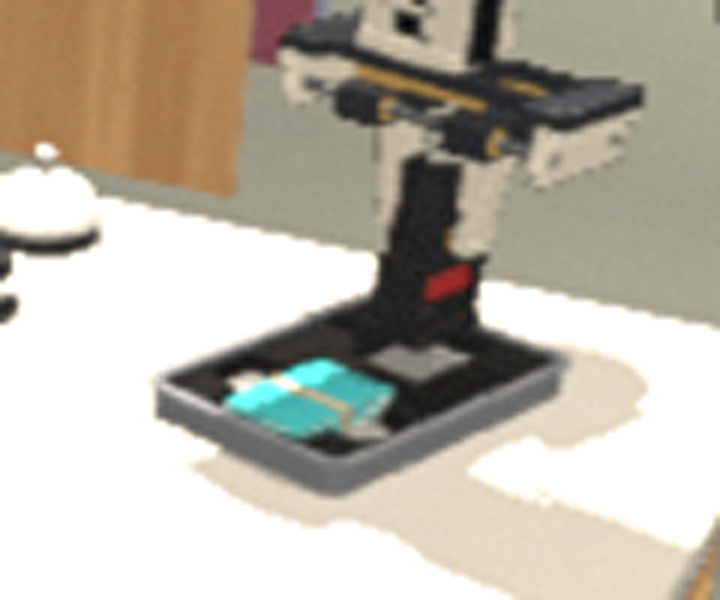

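Run:
```python
from w import *
c,W=wcap('w24');s,p,R=st();W=W.copy();W[2,3]+=.004
L=lambda u,v,z:(R.T@(wback((u,v),c,W,z)-p)).round(4)[[0,2]]
print('well far',L(282,173.6,.006),'L',L(150+279/2.9,180,.006),'R',L(150+490/2.9,180,.006))
print('stamp far',L(282,183.9,p[2]-.04),'L',L(150+283/2.9,190,p[2]-.04),'R',L(150+472/2.9,190,p[2]-.04))
print(p,s['eef_rot'])
```

```text
well far [0.0002 0.0361] L [-0.0269  0.0314] R [0.0282 0.0314]
stamp far [0.0003 0.0319] L [-0.0234  0.0277] R [0.0214 0.0277]
[ 0.38856566 -0.35934756  0.06927765] [-8.99763274e+01  1.25120589e-01  1.61287810e+02]
```

Call:
{"op": "servo_tool", "data": {
  "steps": [
    [[0.0015,0,-0.0017,-0.0006,0,-0.0026],[0,0.004,0,0,0,0],[0,0.006,0,0,0,0],[0,0.006,0,0,0,0],[0,0.003,0,0,0,0],[0,0,0,0,0,0],[0,0,0,0,0,0]]
  ]
}}

```text
time_s: 26.95
tcp_pos: [0.3869, -0.3569, 0.0489]
eef_rot: [-90.0, -0.2, 161.3]
contact_force: [0.1, 0.5, -2.1]
gripper_width: 0.0351
```

Call:
{"op": "servo_tool", "data": {
  "steps": [
    [[0,0.001,0,0,0,0],[0,0.001,0,0,0,0],[0,0.001,0,0,0,0],[0,0,0,0,0,0]]
  ]
}}

```text
time_s: 27.35
tcp_pos: [0.3869, -0.3568, 0.046]
eef_rot: [-90.0, -0.2, 161.3]
contact_force: [-1.2, 0.2, -2.1]
gripper_width: 0.0352
```

Call:
{"op": "servo_tool", "data": {
  "steps": [
    [[0,0.001,0,0,0,0.0035],[0,0,0,0,0,0],[0,0,0,0,0,0]]
  ]
}}

```text
time_s: 27.65
tcp_pos: [0.3871, -0.357, 0.0454]
eef_rot: [-90.0, 0.1, 161.3]
contact_force: [0.3, 0.6, 1.5]
gripper_width: 0.0354
```

Run:
```python
from w import *
c,W=wcap('w25');s=readout.get_state();print(s['contact_force'],s['tcp_pos'])
cv2.imwrite('pics/w25z.png',cv2.resize(np.clip(c['img'][60:270,150:420].astype(float)*1.7,0,255).astype(np.uint8),None,fx=2.9,fy=2.8,interpolation=cv2.INTER_CUBIC)[:,:,::-1])
```

```text
[0.30116375 1.16572948 1.17477258] [ 0.38714693 -0.35700576  0.04537885]
```

View pics/w25z.png

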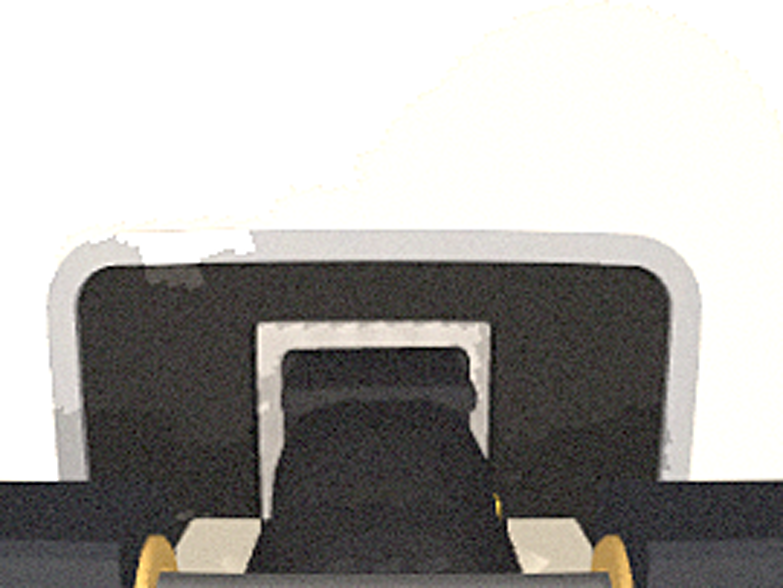

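The stamp base at (280,180) has pale floor on all sides and is down on the floor. Releasing and rising.

Call:
{"op": "servo_tool", "data": {
  "steps": [
    [[0,0,0,0,0,0],[0,0,0,0,0,0],[0,0,0,0,0,0],[0,0,0,0,0,0],[0,-0.01,0,0,0,0],[0,-0.03,0,0,0,0],[0,-0.04,0,0,0,0],[0,-0.04,0,0,0,0],[0,-0.02,0,0,0,0],[0,0,0,0,0,0]]
  ],
  "jaw": 100
}}

```text
time_s: 28.7
tcp_pos: [0.3885, -0.358, 0.1896]
eef_rot: [-89.9, 0.5, 161.3]
contact_force: [0.5, 0.0, 0.4]
gripper_width: 0.053
```

Run:
```python
from w import *
wcap('w26');plan(.655,.159,.16,159)
c=vision.capture('side');cv2.imwrite('pics/s26.png',cv2.resize(np.clip(c['img'][110:230,180:420].astype(float)*1.3,0,255).astype(np.uint8),None,fx=3.3,fy=3.3,interpolation=cv2.INTER_CUBIC)[:,:,::-1])
```

```text
t 28.8 pos [ 0.3876 -0.3573  0.1874] yaw 161.28 w 0.0532 F [-1.5 -0.1 -0.7] j [-21.   7. -20.  -0. -63.   3.]
turn first: [ 0.0002  0.0399 -0.0051] rows 1 each [ 0.0002  0.0399 -0.0051]
then shift: [-0.0646  0.0274 -0.5778] rows 13 each [-0.005   0.0021 -0.0444]
```

View pics/s26.png

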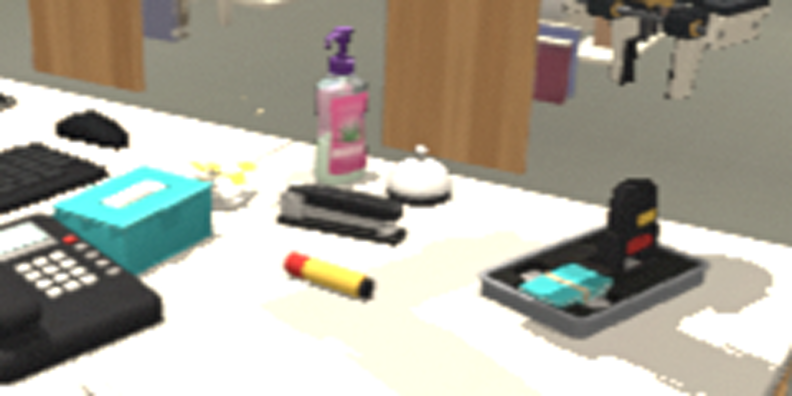

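The stamp stands upright in its well in the side view. Next is the marker; first the phone's clearance.

Run:
```python
from w import *
c=vision.capture('scene')
for u in((195,226),(237,192),(147,185),(160,215),(165,232),(185,228)):
    print(u,back(u,c,0)[:2].round(3),back(u,c,.04)[:2].round(3))
cv2.imwrite('pics/c27.png',cv2.resize(c['img'][140:290,120:320],None,fx=4,fy=4,interpolation=cv2.INTER_CUBIC)[:,:,::-1])
```

```text
(195, 226) [0.79  0.154] [0.764 0.185]
(237, 192) [ 0.753 -0.025] [0.727 0.012]
(147, 185) [1.026 0.065] [0.991 0.099]
(160, 215) [0.909 0.159] [0.879 0.19 ]
(165, 232) [0.855 0.211] [0.826 0.24 ]
(185, 228) [0.812 0.173] [0.785 0.204]
```

View pics/c27.png

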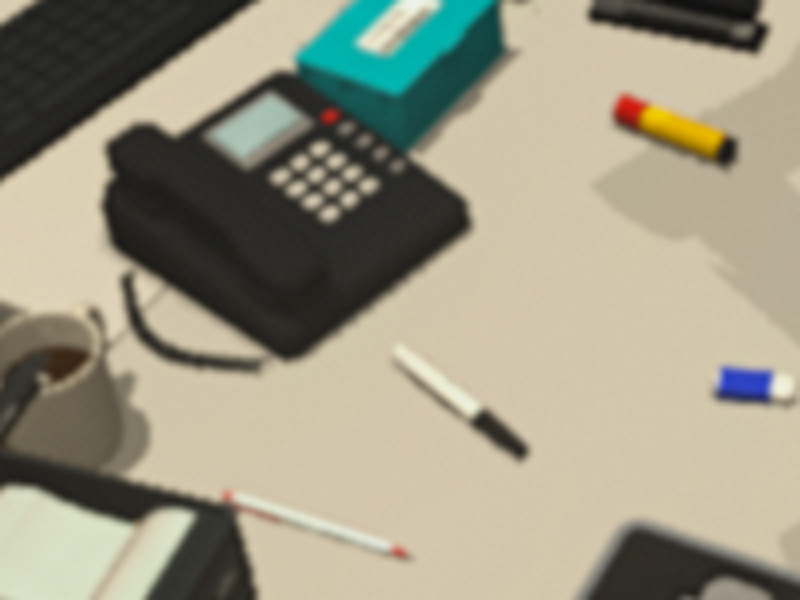

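```bash
python3 g.py .655 .159 .16 69.5
```

```text
t 28.9 pos [ 0.3864 -0.3566  0.185 ] yaw 161.27 w 0.0531 F [-0.6  0.7  0.1] j [-21.   7. -20.  -0. -62.   3.]
turn first: [1.2000e-03 1.6017e+00 1.0000e-04] rows 12 each [1.000e-04 1.335e-01 0.000e+00]
then shift: [ 0.577   0.025  -0.0711] rows 13 each [ 0.0444  0.0019 -0.0055]
```

Call:
{"op": "servo_tool", "data": {
  "steps": [
    [[0,0,0,0,0.1335,0],[0,0,0,0,0.1335,0],[0,0,0,0,0.1335,0],[0,0,0,0,0.1335,0],[0,0,0,0,0.1335,0],[0,0,0,0,0.1335,0],[0,0,0,0,0.1335,0],[0,0,0,0,0.1335,0],[0,0,0,0,0.1335,0],[0,0,0,0,0.1335,0],[0,0,0,0,0.1335,0],[0,0,0,0,0.1335,0]]
  ],
  "jaw": 0
}}

```text
time_s: 30.05
tcp_pos: [0.386, -0.3565, 0.1838]
eef_rot: [-89.9, -0.0, 69.2]
contact_force: [0.1, -0.3, 1.0]
gripper_width: 0.0877
```

Call:
{"op": "servo_tool", "data": {
  "steps": [
    [[0.03,0.001,-0.0037,0,0,0],[0.045,0.002,-0.0055,0,0,0],[0.045,0.002,-0.0055,0,0,0],[0.045,0.002,-0.0055,0,0,0],[0.045,0.002,-0.0055,0,0,0],[0.045,0.002,-0.0055,0,0,0],[0.045,0.002,-0.0055,0,0,0],[0.045,0.002,-0.0055,0,0,0],[0.045,0.002,-0.0055,0,0,0],[0.045,0.002,-0.0055,0,0,0],[0.045,0.002,-0.0055,0,0,0],[0.045,0.002,-0.0055,0,0,0],[0.03,0.001,-0.004,0,0,0],[0.022,0.001,-0.003,0,0,0],[0,0,0,0,0,0],[0,0,0,0,0,0]]
  ]
}}

```text
time_s: 31.65
tcp_pos: [0.6547, 0.1586, 0.1585]
eef_rot: [-89.9, 0.1, 69.5]
contact_force: [-1.0, 0.6, -0.8]
gripper_width: 0.0877
```

Run:
```python
from w import *
c,W=wcap('w28');plan(.655,.159,.16,69.5);W[2,3]+=.004
q=wfit('marker_mid',c,W,(.655,.159,np.radians(69.5)))
wover('w28o',c,W,[('marker_mid',(.655,.159,np.radians(69.5)) if q is None else q,0)])
```

```text
t 31.7 pos [0.6548 0.158  0.1591] yaw 69.49 w 0.0878 F [-0.2  0.1 -0.6] j [  30.   22.   -3.    0.  -64. -141.]
turn first: [-0.0007 -0.0001 -0.0014] rows 1 each [-0.0007 -0.0001 -0.0014]
then shift: [ 0.001  -0.0009  0.0001] rows 1 each [ 0.001  -0.0009  0.0001]
marker_mid [([284, 195], 0.68)] expected [283. 199.]
  wrist fit [0.6525 0.1614] 70.5 cost 0.162
```

View pics/w28o.png

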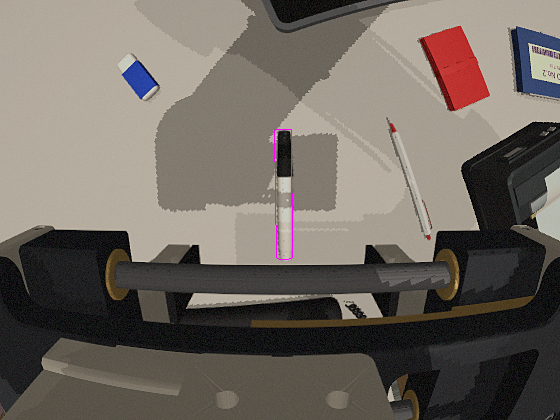

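```bash
python3 g.py .6527 .1612 -.0145 70.3
```

```text
t 31.8 pos [0.6549 0.1578 0.1597] yaw 69.47 w 0.0875 F [0.8 0.8 0.2] j [  30.   22.   -3.    0.  -64. -141.]
turn first: [-0.0002 -0.0145 -0.0008] rows 1 each [-0.0002 -0.0145 -0.0008]
then shift: [0.0025 0.1742 0.0032] rows 4 each [0.0006 0.0435 0.0008]
```

Call:
{"op": "servo_tool", "data": {
  "steps": [
    [[0.0025,0.02,0.0032,0,-0.0145,0],[0,0.04,0,0,0,0],[0,0.045,0,0,0,0],[0,0.035,0,0,0,0],[0,0.018,0,0,0,0],[0,0.01,0,0,0,0],[0,0.005,0,0,0,0],[0,0,0,0,0,0]]
  ],
  "jaw": 60
}}

```text
time_s: 32.55
tcp_pos: [0.6539, 0.1618, -0.0122]
eef_rot: [-90.1, -0.0, 70.3]
contact_force: [-0.0, -0.4, -0.4]
gripper_width: 0.0667
```

Call:
{"op": "servo_tool", "data": {
  "steps": [
    [[0,0,0,0,0,0],[0,0,0,0,0,0],[0,0,0,0,0,0],[0,0,0,0,0,0],[0,0,0,0,0,0],[0,0,0,0,0,0],[0,0,0,0,0,0],[0,0,0,0,0,0],[0,0,0,0,0,0]]
  ],
  "jaw": 255,
  "grip_force": 15
}}

```text
time_s: 33.45
tcp_pos: [0.6536, 0.1621, -0.0126]
eef_rot: [-90.1, -0.0, 70.3]
contact_force: [-0.2, 0.4, 1.4]
gripper_width: 0.015
```

Call:
{"op": "servo_tool", "data": {
  "steps": [
    [[0,-0.01,0,0,0,0],[0,-0.03,0,0,0,0],[0,-0.04,0,0,0,0],[0,-0.04,0,0,0,0],[0,-0.03,0,0,0,0],[0,-0.01,0,0,0,0],[0,0,0,0,0,0]]
  ]
}}

```text
time_s: 34.15
tcp_pos: [0.6545, 0.1625, 0.1501]
eef_rot: [-90.2, -0.2, 70.3]
contact_force: [0.2, 0.3, -0.6]
gripper_width: 0.0152
```

```bash
python3 g.py .4065 .3715 .14 91.2
```

```text
t 34.1 pos [0.6545 0.1625 0.1501] yaw 70.33 w 0.0152 F [ 0.2  0.3 -0.6] j [  30.   23.   -4.    0.  -63. -140.]
turn first: [ 0.0044 -0.3642  0.0028] rows 3 each [ 0.0015 -0.1214  0.0009]
then shift: [0.2141 0.0101 0.2435] rows 8 each [0.0268 0.0013 0.0304]
```

Call:
{"op": "servo_tool", "data": {
  "steps": [
    [[0,0,0,0.004,-0.122,0.003],[0,0,0,0,-0.122,0],[0,0,0,0,-0.12,0],[0.016,0.001,0.018,0,0,0],[0.028,0.001,0.032,0,0,0],[0.028,0.001,0.032,0,0,0],[0.028,0.001,0.032,0,0,0],[0.028,0.001,0.032,0,0,0],[0.028,0.001,0.032,0,0,0],[0.028,0.001,0.032,0,0,0],[0.018,0.001,0.021,0,0,0],[0.012,0.001,0.012,0,0,0],[0,0,0,0,0,0],[0,0,0,0,0,0]]
  ]
}}

```text
time_s: 35.55
tcp_pos: [0.4056, 0.3705, 0.1379]
eef_rot: [-89.7, 0.2, 91.2]
contact_force: [-0.5, 0.4, 0.1]
gripper_width: 0.015
```

```bash
cat > mt.py <<'E'
from w import *
import sys
T=(.4076,.3175,np.radians(1.2))
def outl(im,c,W,T):
    ca,sa=np.cos(T[2]),np.sin(T[2])
    def loop(pts,z,col):
        P=np.array([[T[0]+ca*x-sa*y,T[1]+sa*x+ca*y,z] for x,y in pts]);cv2.polylines(im,[wproj(P,c,W).round().astype(np.int32)],1,col,1)
    for cx,cy,l,w in((0,.054,.147,.029),(0,0,.116,.037),(0,-.056,.070,.035)):
        q=[(cx-l/2,cy-w/2),(cx+l/2,cy-w/2),(cx+l/2,cy+w/2),(cx-l/2,cy+w/2)];loop(q,.006,(255,0,255))
    loop([(-.023,-.099),(.023,-.099),(.023,.096),(-.023,.096)],.006,(0,255,0))
    loop([(-.088,-.108),(.088,-.108),(.088,.108),(-.088,.108)],.021,(0,255,255))
if __name__=='__main__':
    nm=sys.argv[1]
    if len(sys.argv)>2: T=(float(sys.argv[2]),float(sys.argv[3]),np.radians(float(sys.argv[4])))
    c,W=wcap(nm);W=W.copy();W[2,3]+=.004;im=c['img'].copy();outl(im,c,W,T)
    cv2.imwrite(f'pics/{nm}o.png',im[:,:,::-1])
E
python3 mt.py w30; python3 g.py .4065 .3715 .14 91.2
```

```text
t 35.6 pos [0.406  0.3703 0.1381] yaw 91.18 w 0.0145 F [ 0.  -0.3 -0.1] j [  63.   12.  -21.   -0.  -57. -151.]
turn first: [-0.0046 -0.0003 -0.0031] rows 1 each [-0.0046 -0.0003 -0.0031]
then shift: [ 0.0012 -0.0019 -0.0005] rows 1 each [ 0.0012 -0.0019 -0.0005]
```

View pics/w30o.png

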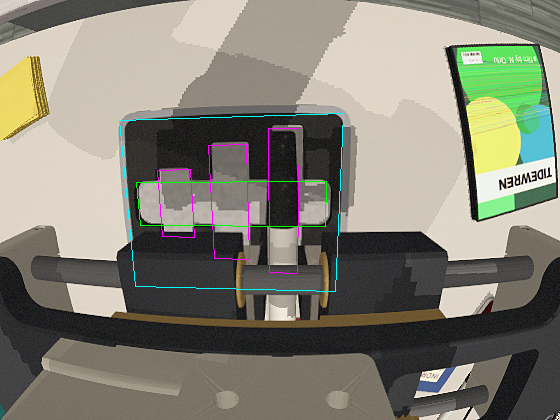

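Run:
```python
from w import *
import mt
c,W=wcap('w31');s,p,R=st();W=W.copy();W[2,3]+=.004
a=np.clip(c['img'][100:260,120:360].astype(float)*1.6,0,255).astype(np.uint8)
cv2.imwrite('pics/w31z.png',cv2.resize(a,None,fx=3.3,fy=3.3,interpolation=cv2.INTER_CUBIC)[:,:,::-1])
g=cv2.GaussianBlur(c['img'].astype(np.float32).mean(2),(3,3),0)
L=lambda u,v,z:(R.T@(wback((u,v),c,W,z)-p)).round(4)[[0,2]]
for v in(135,150,160,172,190,205,212):
    d=np.diff(g[v]);print(v,[(u,int(round(d[u])),L(u+.5,v,.006).tolist()) for u in range(128,345) if abs(d[u])>12 and abs(d[u])==abs(d[u-2:u+3]).max()])
print(p,s['eef_rot'])
```

```text
135 [(294, 40, [0.0121, 0.0656]), (302, -48, [0.0197, 0.0657]), (342, 36, [0.0583, 0.0666])]
150 [(211, 35, [-0.0681, 0.0521]), (248, -45, [-0.0318, 0.0514]), (295, 46, [0.0131, 0.0512]), (302, -45, [0.0198, 0.0513]), (342, 34, [0.0586, 0.052])]
160 [(211, 45, [-0.0683, 0.0423]), (248, -40, [-0.0319, 0.0417]), (296, 41, [0.0142, 0.0416]), (302, -42, [0.0199, 0.0417]), (341, 33, [0.0579, 0.0422])]
172 [(155, -13, [-0.128, 0.032]), (159, 54, [-0.1236, 0.0318]), (189, -41, [-0.0913, 0.031]), (212, 47, [-0.0677, 0.0305]), (248, -35, [-0.0321, 0.03]), (296, 50, [0.0143, 0.03]), (302, -39, [0.02, 0.03]), (341, 36, [0.0582, 0.0305])]
190 [(133, -19, [-0.155, 0.0139]), (138, 79, [-0.1491, 0.0138]), (161, -27, [-0.1226, 0.0133]), (266, -46, [-0.0148, 0.0123]), (297, 37, [0.0154, 0.0124]), (330, -50, [0.0478, 0.0126]), (340, 32, [0.0578, 0.0127])]
205 [(129, -50, [-0.1616, -0.0021]), (134, -14, [-0.1554, -0.0022]), (139, 74, [-0.1494, -0.0022]), (165, -24, [-0.1193, -0.0024]), (187, 23, [-0.0952, -0.0025]), (215, -26, [-0.0659, -0.0026]), (248, 24, [-0.0327, -0.0026]), (259, -27, [-0.0218, -0.0026]), (266, -44, [-0.0149, -0.0026]), (298, 34, [0.0165, -0.0026]), (303, 23, [0.0215, -0.0026]), (329, -46, [0.0473, -0.0025]), (340, 31, [0.0584, -0.0024])]
212 [(129, -50, [-0.1624, -0.0097]), (140, 72, [-0.149, -0.0098]), (259, -25, [-0.0219, -0.0097]), (265, -42, [-0.016, -0.0097]), (298, 59, [0.0166, -0.0097]), (329, -56, [0.0475, -0.0096]), (340, 50, [0.0587, -0.0096]), (344, -27, [0.0628, -0.0095])]
[0.40631917 0.37019156 0.13826532] [-89.7501219    0.16007921  91.14717965]
```

View pics/w31z.png

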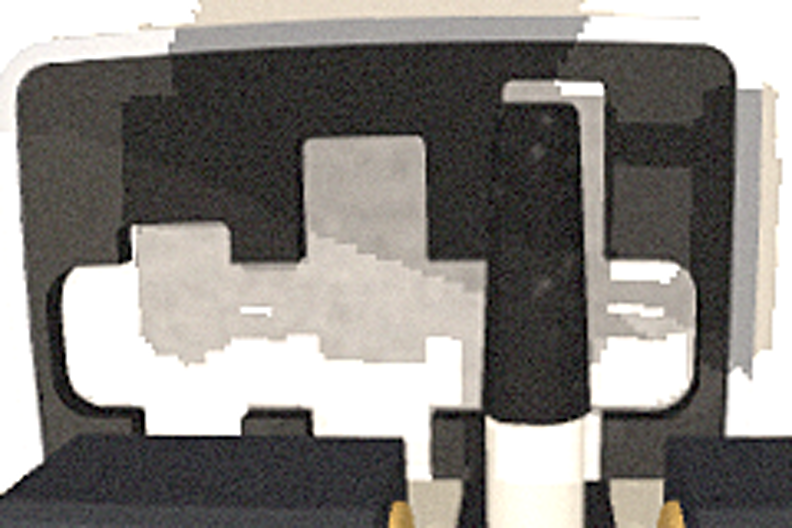

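Run:
```python
from w import *
c,W=wcap('w32');s,p,R=st();W=W.copy();W[2,3]+=.004
L=lambda u,v,z:(R.T@(wback((u,v),c,W,z)-p)).round(4)[[0,2]]
print('marker far -73.5',L(290,125,.006));print('glue far -58',L(230,141.2,.006));print('eraser far -35',L(175,168,.006))
print('chan far -23',L(312,179.4,.006),L(200,179.4,.006));print('chan near 23',L(262,223.6,.018),L(205,223.6,.018))
zz=p[2]+.018-.0054
for u,v,z in((282,131,zz+.0085),(282,131,zz+.0170)):print('marker far end',L(u,v,z))
print('marker sides',L(266.5,190,zz+.0085),L(297.5,190,zz+.0085))
```

```text
marker far -73.5 [0.0078 0.0751]
glue far -58 [-0.0498  0.06  ]
eraser far -35 [-0.1065  0.0352]
chan far -23 [0.0293 0.0227] [-0.0808  0.0232]
chan near 23 [-0.0189 -0.0184] [-0.075  -0.0187]
marker far end [0.0001 0.0679]
marker far end [0.0001 0.0678]
marker sides [-0.0076  0.0388] [0.0078 0.0389]
```

Call:
{"op": "servo_tool", "data": {
  "steps": [
    [[0.0046,0,0.0013,-0.0046,0,-0.0031],[0,0.03,0,0,0,0],[0,0.04,0,0,0,0],[0,0.035,0,0,0,0],[0,0.018,0,0,0,0],[0,0,0,0,0,0],[0,0,0,0,0,0]]
  ]
}}

```text
time_s: 36.4
tcp_pos: [0.4053, 0.3758, 0.0163]
eef_rot: [-90.1, -0.1, 91.2]
contact_force: [0.0, 0.6, -0.1]
gripper_width: 0.0151
```

Run:
```python
from w import *
c,W=wcap('w33');plan(.4044,.3748,-.0066,91)
a=np.clip(c['img'][60:330,60:420].astype(float)*1.6,0,255).astype(np.uint8)
cv2.imwrite('pics/w33z.png',cv2.resize(a,None,fx=2.2,fy=2.2,interpolation=cv2.INTER_CUBIC)[:,:,::-1])
```

```text
t 36.5 pos [0.4055 0.3764 0.017 ] yaw 91.17 w 0.0154 F [ 0.7  0.9 -0.4] j [  63.   21.  -28.    0.  -41. -152.]
turn first: [0.0019 0.003  0.0026] rows 1 each [0.0019 0.003  0.0026]
then shift: [-0.0016  0.0236  0.0012] rows 1 each [-0.0016  0.0236  0.0012]
```

View pics/w33z.png

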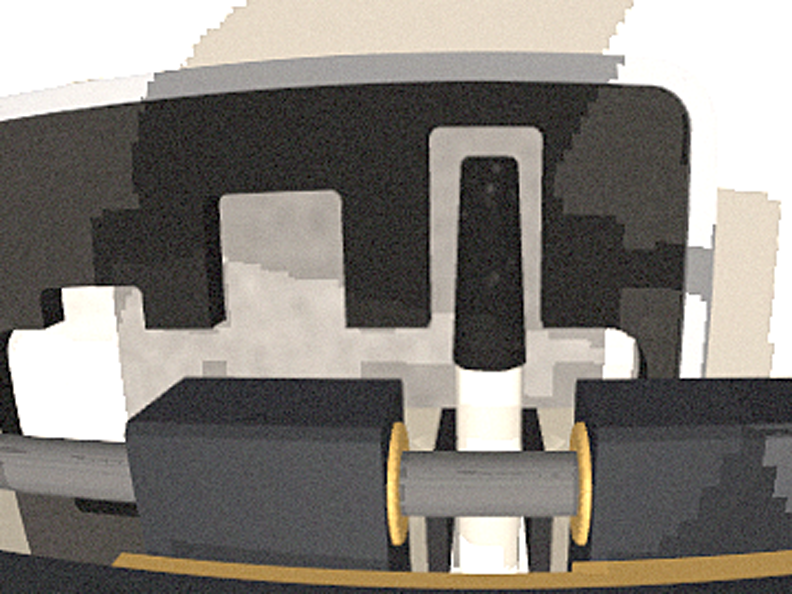

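Call:
{"op": "servo_tool", "data": {
  "steps": [
    [[-0.0006,0.006,0.0005,0.0019,0.003,0.0026],[0,0.008,0,0,0,0],[0,0.005,0,0,0,0],[0,0.002,0,0,0,0],[0,0.001,0,0,0,0],[0,0,0,0,0,0]]
  ]
}}

```text
time_s: 37.05
tcp_pos: [0.4043, 0.3751, -0.0061]
eef_rot: [-89.9, 0.1, 91.0]
contact_force: [0.9, 0.3, -0.5]
gripper_width: 0.0149
```

Call:
{"op": "servo_tool", "data": {
  "steps": [
    [[0,0.001,0,0,0,0],[0,0,0,0,0,0]]
  ]
}}

```text
time_s: 37.25
tcp_pos: [0.4044, 0.3753, -0.0067]
eef_rot: [-90.0, 0.0, 91.0]
contact_force: [-0.8, 0.2, 1.3]
gripper_width: 0.0148
```

Touchdown. Opening a little, to 30 mm, inside the finger channel, then rising.

Call:
{"op": "servo_tool", "data": {
  "steps": [
    [[0,0,0,0,0,0],[0,0,0,0,0,0],[0,0,0,0,0,0],[0,0,0,0,0,0],[0,-0.01,0,0,0,0],[0,-0.03,0,0,0,0],[0,-0.04,0,0,0,0],[0,-0.04,0,0,0,0],[0,-0.03,0,0,0,0],[0,-0.01,0,0,0,0],[0,0,0,0,0,0]]
  ],
  "jaw": 168
}}

```text
time_s: 38.35
tcp_pos: [0.405, 0.3762, 0.1553]
eef_rot: [-90.1, -0.1, 91.0]
contact_force: [-0.1, 0.2, -0.1]
gripper_width: 0.0298
```

```bash
python3 mt.py w34 .4055 .3208 1.0; python3 g.py .65 -.166 .16 82.7
```

```text
t 38.4 pos [0.4044 0.3754 0.1535] yaw 91.0 w 0.0297 F [ 0.4 -0.5 -0.6] j [  63.   12.  -19.   -0.  -59. -152.]
turn first: [-0.0006  0.1448  0.0002] rows 1 each [-0.0006  0.1448  0.0002]
then shift: [-0.5058 -0.0065 -0.3124] rows 14 each [-0.0361 -0.0005 -0.0223]
```

View pics/w34o.png

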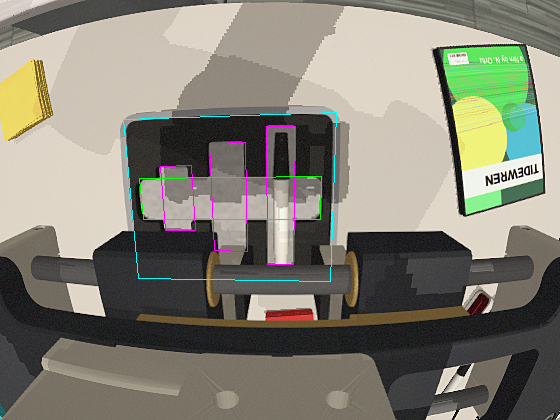

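Call:
{"op": "servo_tool", "data": {
  "steps": [
    [[0,0,0,0,0.1448,0],[-0.024,0,-0.015,0,0,0],[-0.036,-0.0005,-0.0222,0,0,0],[-0.036,-0.0005,-0.0222,0,0,0],[-0.036,-0.0005,-0.0222,0,0,0],[-0.036,-0.0005,-0.0222,0,0,0],[-0.036,-0.0005,-0.0222,0,0,0],[-0.036,-0.0005,-0.0222,0,0,0],[-0.036,-0.0005,-0.0222,0,0,0],[-0.036,-0.0005,-0.0222,0,0,0],[-0.036,-0.0005,-0.0222,0,0,0],[-0.036,-0.0005,-0.0222,0,0,0],[-0.036,-0.0005,-0.0222,0,0,0],[-0.036,-0.0005,-0.0222,0,0,0],[-0.036,-0.0005,-0.0222,0,0,0],[-0.03,-0.0005,-0.0188,0,0,0],[-0.02,0,-0.0122,0,0,0],[0,0,0,0,0,0],[0,0,0,0,0,0]]
  ],
  "jaw": 0
}}

```text
time_s: 40.3
tcp_pos: [0.6665, -0.2051, 0.1577]
eef_rot: [-89.7, 0.1, 82.6]
contact_force: [-0.6, -0.3, 0.4]
gripper_width: 0.0876
```

Run:
```python
from w import *
c,W=wcap('w35');plan(.65,-.166,.16,82.7);W[2,3]+=.004
q=wfit('glue_mid',c,W,(.65,-.167,np.radians(-97.3)))
wover('w35o',c,W,[('glue_mid',(.65,-.167,np.radians(-97.3)) if q is None else q,0)])
```

```text
t 40.4 pos [ 0.6666 -0.2044  0.1584] yaw 82.68 w 0.0878 F [0.4 0.8 0.3] j [ -1.  25.   0.   0. -66. -96.]
turn first: [-0.0038 -0.0003 -0.0011] rows 1 each [-0.0038 -0.0003 -0.0011]
then shift: [ 0.036  -0.0016  0.0214] rows 1 each [ 0.036  -0.0016  0.0214]
glue_mid [([321, 170], 0.77)] expected [317. 179.]
  wrist fit [ 0.6427 -0.1613] -96.7 cost 0.045
```

View pics/w35o.png

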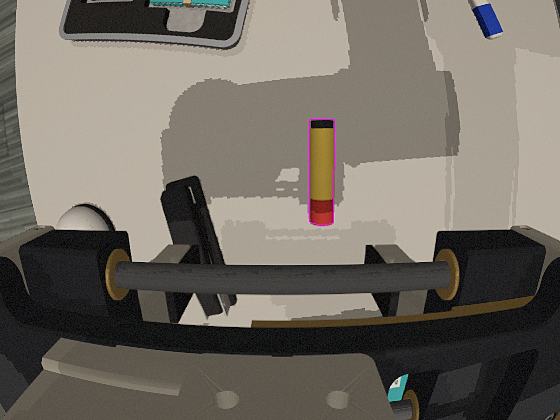

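Call:
{"op": "servo_tool", "data": {
  "steps": [
    [[0.02,0,0.014,-0.0038,0,0],[0.0195,0.01,0.0144,0,0,0],[0,0.02,0,0,0,0],[0,0,0,0,0,0],[0,0,0,0,0,0]]
  ]
}}

```text
time_s: 40.9
tcp_pos: [0.6444, -0.1614, 0.1306]
eef_rot: [-90.1, 0.1, 82.8]
contact_force: [0.0, 0.3, 1.0]
gripper_width: 0.0875
```

Run:
```python
from w import *
c,W=wcap('w36');W[2,3]+=.004
q=wfit('glue_mid',c,W,(.6427,-.1613,np.radians(-96.7)))
plan(q[0],q[1],-.013,np.degrees(q[2])+180)
wover('w36o',c,W,[('glue_mid',q,0)])
```

```text
glue_mid [([278, 201], 0.95)] expected [282. 202.]
  wrist fit [ 0.6426 -0.162 ] -96.7 cost 0.049
t 41.0 pos [ 0.6452 -0.162   0.1313] yaw 82.74 w 0.0871 F [ 0.7 -0.3  0.8] j [   3.   23.   -7.    0.  -60. -100.]
turn first: [ 0.0041 -0.0095 -0.0014] rows 1 each [ 0.0041 -0.0095 -0.0014]
then shift: [-0.0003  0.1443  0.0026] rows 4 each [-0.0001  0.0361  0.0006]
```

View pics/w36o.png

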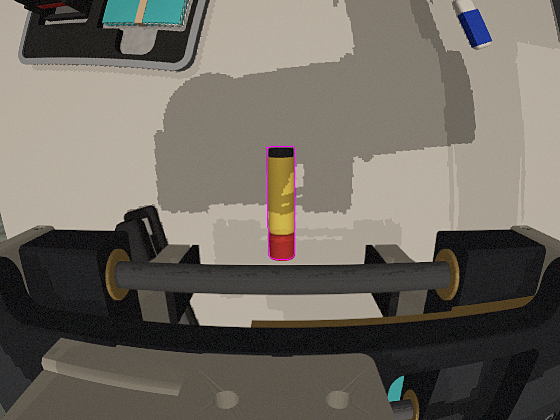

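Call:
{"op": "servo_tool", "data": {
  "steps": [
    [[0,0.02,0.0026,0.0041,-0.0095,-0.0014],[0,0.04,0,0,0,0],[0,0.04,0,0,0,0],[0,0.025,0,0,0,0],[0,0.012,0,0,0,0],[0,0.006,0,0,0,0],[0,0,0,0,0,0]]
  ],
  "jaw": 60
}}

```text
time_s: 41.7
tcp_pos: [0.6425, -0.1618, -0.0123]
eef_rot: [-90.0, -0.0, 83.3]
contact_force: [0.2, 0.6, 0.7]
gripper_width: 0.0671
```

Call:
{"op": "servo_tool", "data": {
  "steps": [
    [[0,0,0,0,0,0],[0,0,0,0,0,0],[0,0,0,0,0,0],[0,0,0,0,0,0],[0,0,0,0,0,0],[0,0,0,0,0,0],[0,0,0,0,0,0],[0,0,0,0,0,0]]
  ],
  "jaw": 255,
  "grip_force": 15
}}

```text
time_s: 42.5
tcp_pos: [0.6419, -0.1617, -0.0126]
eef_rot: [-89.9, -0.0, 83.3]
contact_force: [-0.4, -0.3, 1.9]
gripper_width: 0.0245
```

Call:
{"op": "servo_tool", "data": {
  "steps": [
    [[0,-0.01,0,0,0,0],[0,-0.03,0,0,0,0],[0,-0.04,0,0,0,0],[0,-0.04,0,0,0,0],[0,-0.025,0,0,0,0],[0,-0.01,0,0,0,0],[0,0,0,0,0,0]]
  ]
}}

```text
time_s: 43.2
tcp_pos: [0.6428, -0.1617, 0.1441]
eef_rot: [-90.1, -0.0, 83.3]
contact_force: [0.4, 0.4, -0.7]
gripper_width: 0.0245
```

```bash
python3 g.py .4055 .3208 .14 91
```

```text
t 43.2 pos [ 0.6428 -0.1617  0.1441] yaw 83.26 w 0.0245 F [ 0.4  0.4 -0.7] j [  3.  22.  -6.  -0. -62. -99.]
turn first: [ 0.0019 -0.1351  0.0005] rows 1 each [ 0.0019 -0.1351  0.0005]
then shift: [0.4866 0.0041 0.2288] rows 12 each [0.0405 0.0003 0.0191]
```

Call:
{"op": "servo_tool", "data": {
  "steps": [
    [[0,0,0,0.0019,-0.1351,0],[0.0243,0,0.0114,0,0,0],[0.0405,0.0004,0.019,0,0,0],[0.0405,0.0004,0.019,0,0,0],[0.0405,0.0004,0.019,0,0,0],[0.0405,0.0004,0.019,0,0,0],[0.0405,0.0004,0.019,0,0,0],[0.0405,0.0004,0.019,0,0,0],[0.0405,0.0004,0.019,0,0,0],[0.0405,0.0004,0.019,0,0,0],[0.0405,0.0004,0.019,0,0,0],[0.0405,0.0004,0.019,0,0,0],[0.035,0,0.017,0,0,0],[0.0223,0,0.0104,0,0,0],[0,0,0,0,0,0],[0,0,0,0,0,0],[0,0,0,0,0,0]]
  ]
}}

```text
time_s: 44.9
tcp_pos: [0.4045, 0.3198, 0.1381]
eef_rot: [-89.8, 0.1, 91.0]
contact_force: [1.4, 0.1, 0.3]
gripper_width: 0.0243
```

```bash
python3 mt.py w37 .4055 .3208 1.0; python3 g.py .4055 .3208 .14 91
```

```text
t 45.0 pos [0.4048 0.3198 0.1384] yaw 90.95 w 0.0248 F [ 0.5 -1.1 -1. ] j [  60.    9.  -25.   -0.  -56. -149.]
turn first: [-0.0039 -0.0009 -0.0008] rows 1 each [-0.0039 -0.0009 -0.0008]
then shift: [ 0.001  -0.0016 -0.0007] rows 1 each [ 0.001  -0.0016 -0.0007]
```

View pics/w37o.png

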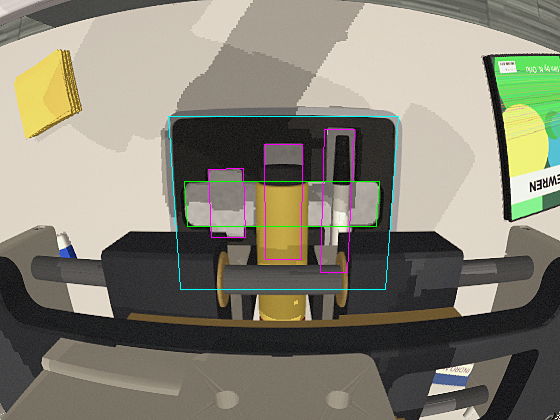

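Call:
{"op": "servo_tool", "data": {
  "steps": [
    [[0.001,0,-0.0007,-0.0039,0,0],[0,0.03,0,0,0,0],[0,0.04,0,0,0,0],[0,0.035,0,0,0,0],[0,0.016,0,0,0,0],[0,0,0,0,0,0],[0,0,0,0,0,0]]
  ]
}}

```text
time_s: 45.65
tcp_pos: [0.4061, 0.3217, 0.0186]
eef_rot: [-90.1, -0.0, 91.0]
contact_force: [0.1, 0.1, -0.3]
gripper_width: 0.0245
```

Run:
```python
from w import *
c,W=wcap('w38');plan(.4055,.3208,-.0066,91)
a=np.clip(c['img'][60:330,100:460].astype(float)*1.6,0,255).astype(np.uint8)
cv2.imwrite('pics/w38z.png',cv2.resize(a,None,fx=2.2,fy=2.2,interpolation=cv2.INTER_CUBIC)[:,:,::-1])
```

```text
t 45.7 pos [0.4064 0.3223 0.0192] yaw 90.98 w 0.0244 F [ 0.3  0.3 -0.6] j [  60.   18.  -32.    0.  -40. -149.]
turn first: [ 0.0019 -0.0003  0.0015] rows 1 each [ 0.0019 -0.0003  0.0015]
then shift: [-0.0015  0.0258  0.0009] rows 1 each [-0.0015  0.0258  0.0009]
```

View pics/w38z.png

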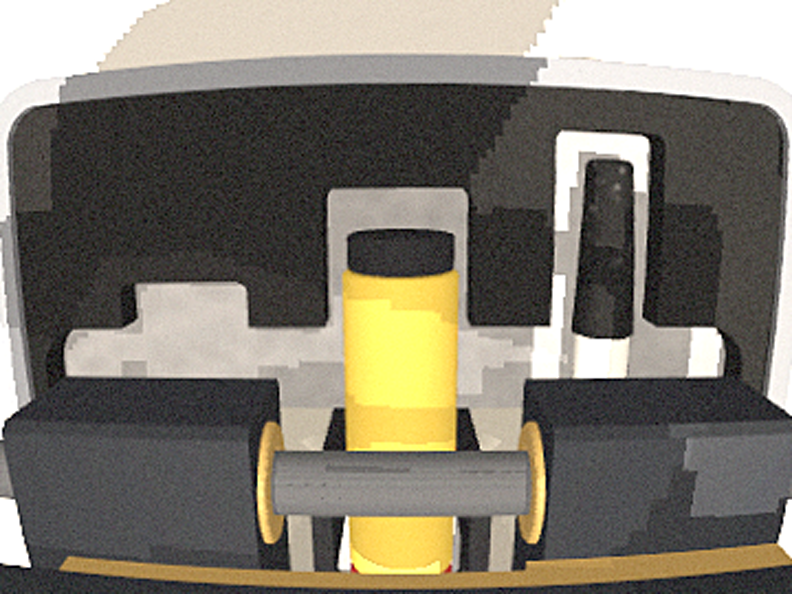

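Run:
```python
from w import *
c,W=wcap('w39');s,p,R=st();W=W.copy();W[2,3]+=.004
L=lambda u,v,z:(R.T@(wback((u,v),c,W,z)-p)).round(4)[[0,2]]
print('slot far',L(282,146.4,.006),'sides',L(100+328/2.2,170,.006),L(100+468/2.2,170,.006))
for v in(163.6,165.5):print('glue far',L(282,v,p[2]+.0126+.024))
for v in(190,215):print(L(100+344/2.2,v,p[2]+.0251),L(100+458/2.2,v,p[2]+.0251))
```

```text
slot far [-0.0001  0.0589] sides [-0.0198  0.0449] [0.0182 0.0449]
glue far [-0.0002  0.0532]
glue far [-0.0002  0.0524]
[-0.0125  0.0394] [0.0125 0.0394]
[-0.0127  0.027 ] [0.0127 0.027 ]
```

Call:
{"op": "servo_tool", "data": {
  "steps": [
    [[-0.001,0.006,0.0003,0.0019,0,0.0015],[0,0.009,0,0,0,0],[0,0.006,0,0,0,0],[0,0.002,0,0,0,0],[0,0.001,0,0,0,0],[0,0,0,0,0,0]]
  ]
}}

```text
time_s: 46.35
tcp_pos: [0.4053, 0.3208, -0.006]
eef_rot: [-89.9, 0.1, 91.0]
contact_force: [0.4, -0.5, -0.1]
gripper_width: 0.0249
```

Call:
{"op": "servo_tool", "data": {
  "steps": [
    [[0,0.001,0,0,0,0],[0,0,0,0,0,0]]
  ]
}}

```text
time_s: 46.55
tcp_pos: [0.4054, 0.3211, -0.0066]
eef_rot: [-90.0, 0.0, 91.0]
contact_force: [1.0, 0.3, -0.9]
gripper_width: 0.0244
```

Call:
{"op": "servo_tool", "data": {
  "steps": [
    [[0,0.0006,0,0,0,0],[0,0,0,0,0,0]]
  ]
}}

```text
time_s: 46.75
tcp_pos: [0.4055, 0.3211, -0.0067]
eef_rot: [-90.0, 0.0, 91.0]
contact_force: [-2.8, -0.5, 7.3]
gripper_width: 0.0245
```

Call:
{"op": "servo_tool", "data": {
  "steps": [
    [[0,0,0,0,0,0],[0,0,0,0,0,0],[0,0,0,0,0,0],[0,0,0,0,0,0],[0,-0.01,0,0,0,0],[0,-0.03,0,0,0,0],[0,-0.04,0,0,0,0],[0,-0.04,0,0,0,0],[0,-0.03,0,0,0,0],[0,-0.01,0,0,0,0],[0,0,0,0,0,0]]
  ],
  "jaw": 156
}}

```text
time_s: 47.85
tcp_pos: [0.406, 0.3218, 0.1547]
eef_rot: [-90.1, -0.1, 91.0]
contact_force: [0.2, -0.3, -1.2]
gripper_width: 0.0339
```

```bash
python3 mt.py w40 .4055 .3208 1.0; python3 g.py .4745 .06 .13 111
```

```text
t 47.9 pos [0.4054 0.3211 0.153 ] yaw 90.99 w 0.034 F [-0.7 -0.4 -1.1] j [  60.    8.  -24.   -0.  -58. -149.]
turn first: [-5.000e-04 -3.493e-01  3.000e-04] rows 3 each [-2.000e-04 -1.164e-01  1.000e-04]
then shift: [-0.2685  0.023   0.029 ] rows 7 each [-0.0384  0.0033  0.0041]
```

View pics/w40o.png

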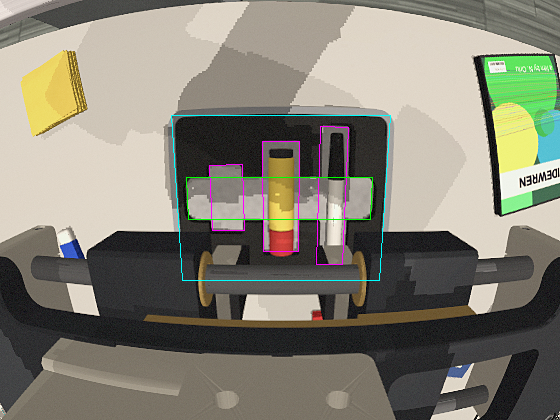

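Call:
{"op": "servo_tool", "data": {
  "steps": [
    [[0,0,0,0,-0.1164,0],[0,0,0,0,-0.1164,0],[0,0,0,0,-0.1164,0],[-0.0245,0.003,0.0025,0,0,0],[-0.04,0.003,0.0043,0,0,0],[-0.04,0.003,0.0043,0,0,0],[-0.04,0.003,0.0043,0,0,0],[-0.04,0.003,0.0043,0,0,0],[-0.04,0.003,0.0043,0,0,0],[-0.027,0.003,0.003,0,0,0],[-0.017,0.002,0.002,0,0,0],[0,0,0,0,0,0],[0,0,0,0,0,0]]
  ],
  "jaw": 60
}}

```text
time_s: 49.2
tcp_pos: [0.4739, 0.0594, 0.1285]
eef_rot: [-89.8, 0.1, 110.9]
contact_force: [0.6, 0.3, 0.8]
gripper_width: 0.0669
```

Run:
```python
from w import *
c,W=wcap('w41');W[2,3]+=.004
q=wfit('eraser',c,W,(.4745,.060,np.radians(-69)))
plan(q[0],q[1],-.014,np.degrees(q[2])+180)
wover('w41o',c,W,[('eraser',q,0)])
a=cv2.imread('pics/w41o.png')[120:270,180:380];cv2.imwrite('pics/w41z.png',cv2.resize(a,None,fx=4,fy=4))
```

```text
eraser [([284, 203], 0.88)] expected [282. 206.]
  wrist fit [0.4739 0.0605] -71.1 cost 0.113
t 49.3 pos [0.4742 0.0603 0.1292] yaw 111.02 w 0.0669 F [-0.9 -0.3 -1. ] j [  31.    6.  -30.    0.  -54. -100.]
turn first: [-0.0025  0.0367 -0.0008] rows 1 each [-0.0025  0.0367 -0.0008]
then shift: [0.0003 0.1432 0.0002] rows 4 each [0.0001 0.0358 0.0001]
```

View pics/w41z.png

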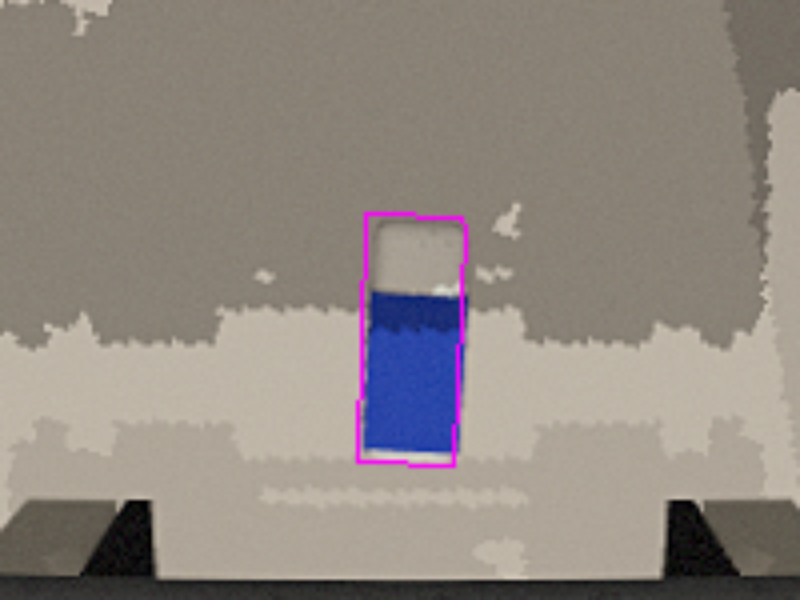

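Call:
{"op": "servo_tool", "data": {
  "steps": [
    [[0.001,0.02,0.0002,-0.0025,0.036,0],[0,0.04,0,0,0,0],[0,0.04,0,0,0,0],[0,0.025,0,0,0,0],[0,0.012,0,0,0,0],[0,0.006,0,0,0,0],[0,0,0,0,0,0],[0,0,0,0,0,0]]
  ]
}}

```text
time_s: 50.1
tcp_pos: [0.4747, 0.0614, -0.0126]
eef_rot: [-90.1, 0.0, 109.0]
contact_force: [-0.9, 0.6, 0.8]
gripper_width: 0.067
```

Call:
{"op": "servo_tool", "data": {
  "steps": [
    [[0,0,0,0,0,0],[0,0,0,0,0,0],[0,0,0,0,0,0],[0,0,0,0,0,0],[0,0,0,0,0,0],[0,0,0,0,0,0],[0,0,0,0,0,0],[0,0,0,0,0,0]]
  ],
  "jaw": 255,
  "grip_force": 12
}}

```text
time_s: 50.9
tcp_pos: [0.4742, 0.0607, -0.0132]
eef_rot: [-90.1, 0.0, 108.9]
contact_force: [0.1, 0.7, 1.5]
gripper_width: 0.0225
```

Call:
{"op": "servo_tool", "data": {
  "steps": [
    [[0,-0.01,0,0,0,0],[0,-0.03,0,0,0,0],[0,-0.04,0,0,0,0],[0,-0.04,0,0,0,0],[0,-0.025,0,0,0,0],[0,-0.01,0,0,0,0],[0,0,0,0,0,0]]
  ]
}}

```text
time_s: 51.6
tcp_pos: [0.4747, 0.0612, 0.1434]
eef_rot: [-90.3, 0.0, 108.9]
contact_force: [-0.5, -0.1, -0.5]
gripper_width: 0.0227
```

```bash
python3 g.py .4065 .2648 .14 91
```

```text
t 51.6 pos [0.4747 0.0612 0.1434] yaw 108.94 w 0.0227 F [-0.5 -0.1 -0.5] j [  31.    5.  -29.    0.  -56. -102.]
turn first: [0.0045 0.3132 0.0007] rows 3 each [0.0015 0.1044 0.0002]
then shift: [0.2048 0.0034 0.0646] rows 5 each [0.041  0.0007 0.0129]
```

Call:
{"op": "servo_tool", "data": {
  "steps": [
    [[0,0,0,0.0045,0.1044,0],[0,0,0,0,0.1044,0],[0,0,0,0,0.1044,0],[0.025,0,0.008,0,0,0],[0.04,0.001,0.0126,0,0,0],[0.04,0.001,0.0126,0,0,0],[0.04,0.001,0.0126,0,0,0],[0.0348,0,0.011,0,0,0],[0.025,0,0.0078,0,0,0],[0,0,0,0,0,0],[0,0,0,0,0,0]]
  ]
}}

```text
time_s: 52.7
tcp_pos: [0.4049, 0.2641, 0.1371]
eef_rot: [-89.7, 0.2, 91.1]
contact_force: [-0.4, -0.8, -0.4]
gripper_width: 0.0222
```

```bash
python3 mt.py w42 .4055 .3208 1.0; python3 g.py .4065 .2648 .14 91
```

```text
t 52.8 pos [0.4052 0.2636 0.1374] yaw 91.02 w 0.0228 F [ 0.1 -0.2  0.4] j [  56.    6.  -28.   -0.  -56. -145.]
turn first: [-0.0047  0.0003 -0.0035] rows 1 each [-0.0047  0.0003 -0.0035]
then shift: [ 0.0011 -0.0026 -0.0013] rows 1 each [ 0.0011 -0.0026 -0.0013]
```

View pics/w42o.png

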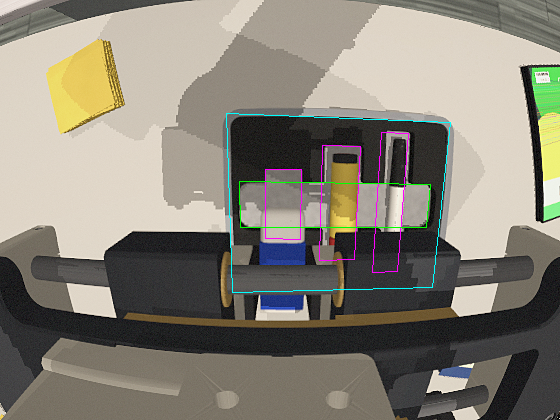

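Call:
{"op": "servo_tool", "data": {
  "steps": [
    [[0.0008,0,-0.0008,-0.0047,0,-0.0035],[0,0.03,0,0,0,0],[0,0.04,0,0,0,0],[0,0.035,0,0,0,0],[0,0.015,0,0,0,0],[0,0,0,0,0,0],[0,0,0,0,0,0]]
  ]
}}

```text
time_s: 53.45
tcp_pos: [0.4073, 0.2651, 0.019]
eef_rot: [-90.1, -0.1, 91.0]
contact_force: [-0.2, 0.2, 0.3]
gripper_width: 0.0226
```

Run:
```python
from w import *
c,W=wcap('w43');plan(.4065,.2648,-.0072,91)
a=np.clip(c['img'][60:330,140:500].astype(float)*1.6,0,255).astype(np.uint8)
cv2.imwrite('pics/w43z.png',cv2.resize(a,None,fx=2.2,fy=2.2,interpolation=cv2.INTER_CUBIC)[:,:,::-1])
```

```text
t 53.5 pos [0.4076 0.2657 0.0196] yaw 90.97 w 0.0227 F [-0.6 -0.4 -0.3] j [  56.   15.  -36.    0.  -38. -145.]
turn first: [ 0.0027 -0.0006  0.003 ] rows 1 each [ 0.0027 -0.0006  0.003 ]
then shift: [-0.0008  0.0268  0.0011] rows 1 each [-0.0008  0.0268  0.0011]
```

View pics/w43z.png

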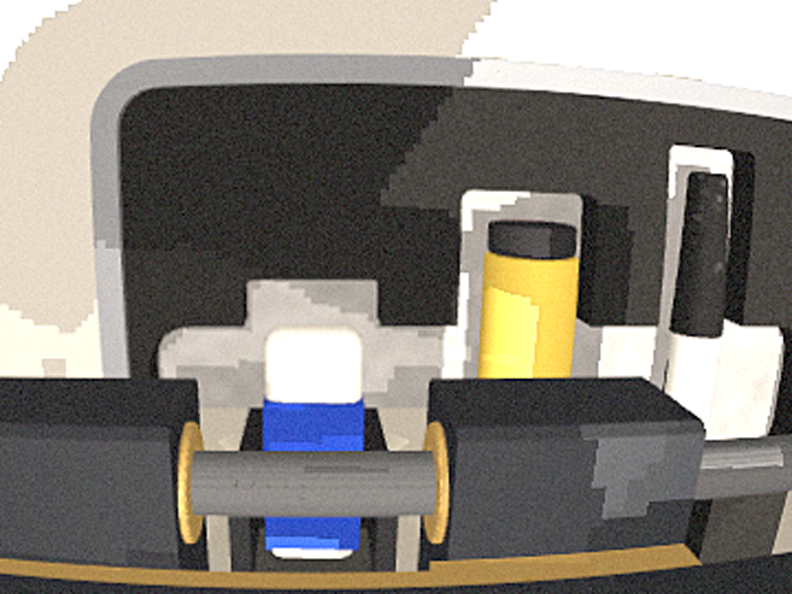

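Run:
```python
from w import *
c,W=wcap('w44');s,p,R=st();W=W.copy();W[2,3]+=.004
L=lambda u,v,z:(R.T@(wback((u,v),c,W,z)-p)).round(4)[[0,2]]
print('slot far 35',L(282,187.3,.006),L(140+247/2.2,195,.006),L(140+377/2.2,195,.006));print('eraser far 29',L(282,209,p[2]+.0132+.013),'near',L(282,60+558/2.2,p[2]+.0132+.013))
```

```text
slot far 35 [-0.0002  0.0343] [-0.0182  0.0296] [0.0176 0.0296]
eraser far 29 [-0.0002  0.0303] near [-0.0002 -0.0282]
```

Call:
{"op": "servo_tool", "data": {
  "steps": [
    [[-0.0005,0.006,-0.0013,0.0027,0,0.003],[0,0.009,0,0,0,0],[0,0.006,0,0,0,0],[0,0.003,0,0,0,0],[0,0.001,0,0,0,0],[0,0,0,0,0,0]]
  ]
}}

```text
time_s: 54.15
tcp_pos: [0.4081, 0.265, -0.0065]
eef_rot: [-89.9, 0.1, 91.0]
contact_force: [0.8, -0.2, -0.3]
gripper_width: 0.0223
```

Call:
{"op": "servo_tool", "data": {
  "steps": [
    [[0,0.001,0,0,0,0],[0,0,0,0,0,0]]
  ]
}}

```text
time_s: 54.35
tcp_pos: [0.4083, 0.2652, -0.0071]
eef_rot: [-90.0, 0.0, 91.0]
contact_force: [0.8, 0.3, 0.3]
gripper_width: 0.0225
```

Call:
{"op": "servo_tool", "data": {
  "steps": [
    [[0,0.0006,0,0,0,0],[0,0,0,0,0,0]]
  ]
}}

```text
time_s: 54.55
tcp_pos: [0.4083, 0.2653, -0.0073]
eef_rot: [-90.0, 0.0, 91.0]
contact_force: [-1.8, -0.8, 7.8]
gripper_width: 0.0222
```

Call:
{"op": "servo_tool", "data": {
  "steps": [
    [[0,0,0,0,0,0],[0,0,0,0,0,0],[0,0,0,0,0,0],[0,0,0,0,0,0],[0,-0.01,0,0,0,0],[0,-0.03,0,0,0,0],[0,-0.04,0,0,0,0],[0,-0.04,0,0,0,0],[0,-0.04,0,0,0,0],[0,-0.03,0,0,0,0],[0,-0.03,0,0,0,0],[0,-0.01,0,0,0,0],[0,0,0,0,0,0]]
  ],
  "jaw": 168
}}

```text
time_s: 55.85
tcp_pos: [0.4088, 0.2658, 0.2242]
eef_rot: [-90.1, -0.1, 91.0]
contact_force: [-0.4, -0.5, 0.4]
gripper_width: 0.0297
```

Run:
```python
from w import *
c,W=wcap('w45');cv2.imwrite('pics/w45z.png',cv2.resize(np.clip(c['img'][90:290,200:450].astype(float)*1.4,0,255).astype(np.uint8),None,fx=3.1,fy=3,interpolation=cv2.INTER_CUBIC)[:,:,::-1])
print(readout.get_state()['tcp_pos'])
for n,(a,b,e,f) in dict(side=(150,350,130,410),scene=(120,380,150,430)).items():
    c=vision.capture(n);cv2.imwrite(f'pics/{n}45.png',cv2.resize(np.clip(c['img'][a:b,e:f].astype(float)*1.2,0,255).astype(np.uint8),None,fx=2.3,fy=2.3,interpolation=cv2.INTER_CUBIC)[:,:,::-1])
```

```text
[0.40818478 0.265227   0.22245243]
```

View pics/w45z.png

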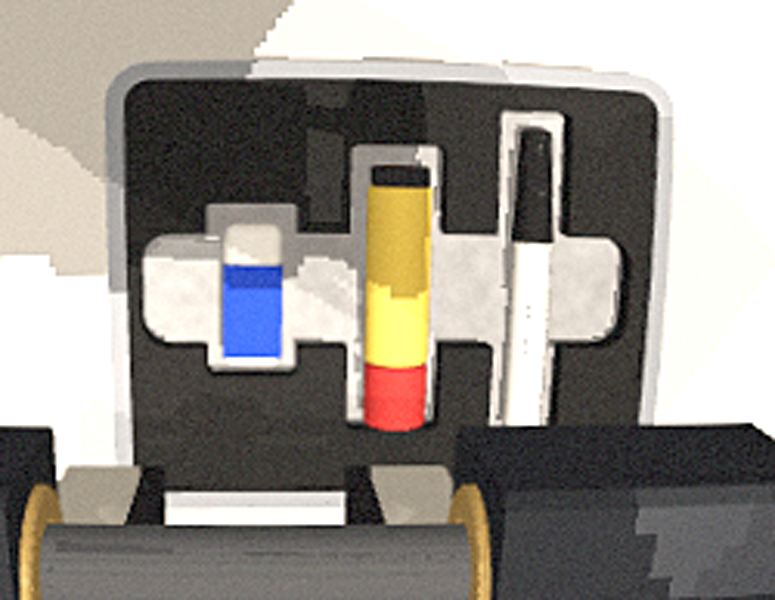

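View pics/side45.png

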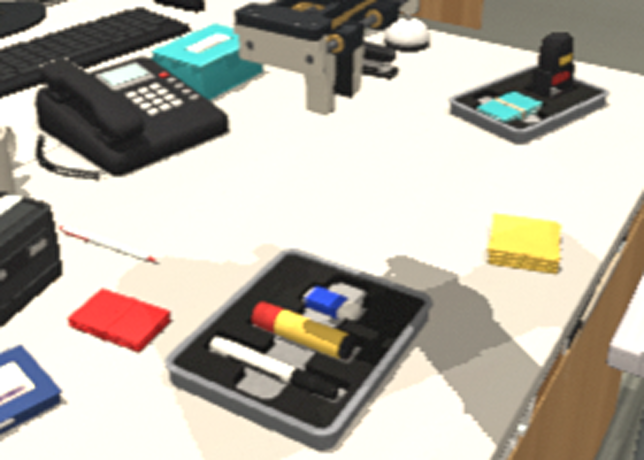

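View pics/scene45.png

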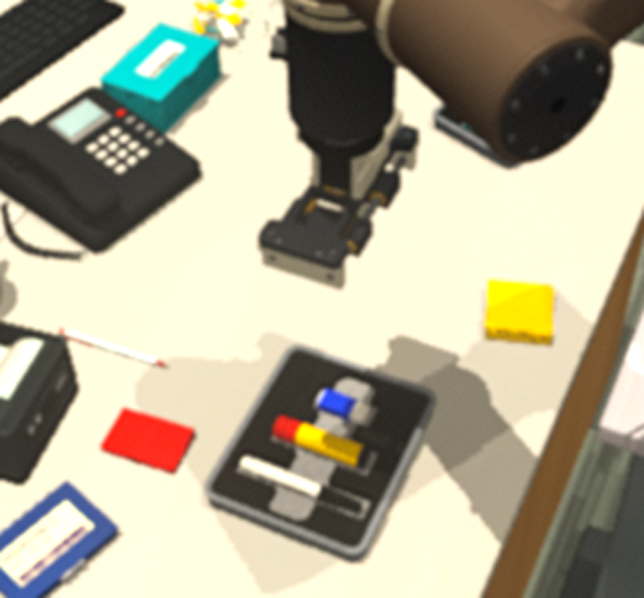

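Everything appears in its place: eraser (281,185), glue (328,187) and marker (369,180) in the wrist view. I'll check the glue stick's red end against its slot numerically.

Run:
```python
from w import *
c,W=wcap('w46');s,p,R=st();W=W.copy();W[2,3]+=.004
T=(.4055,.3208,np.radians(1.0));ca,sa=np.cos(T[2]),np.sin(T[2])
def tr(x,y,z):
    q=wback((200+x/3.1,90+y/3),c,W,z)-[T[0],T[1],0];return (np.array([ca*q[0]+sa*q[1],-sa*q[0]+ca*q[1]])*1000).round(1)
print('glue near',tr(395,430,.031),tr(395,430,.025),'far',tr(400,166,.031),'sides',tr(365,300,.0185),tr(431,300,.0185))
print('slot far',tr(395,147,.006),'near',tr(395,420,.018))
print('eraser far',tr(252,223,.019),'near',tr(252,357,.019),'slot far',tr(252,205,.006),'near',tr(252,370,.018))
print('marker far',tr(535,128,.020),'slot far',tr(532,113,.006), 'sides',tr(511,300,.0145),tr(552,300,.0145))
```

```text
glue near [51.2 -1.8] [53.1 -0.9] far [-53.1  -2.8] sides [  0.9 -13.5] [ 0.7 12.4]
slot far [-60.   -1.3] near [51.  -0.1]
eraser far [-29.7 -57.1] near [ 24.2 -57.1] slot far [-35.9 -57.2] near [ 29.8 -57.1]
marker far [-69.6  51.3] slot far [-75.9  53.9] sides [ 1.  45.6] [ 0.7 62.8]
```

Glue, eraser and marker all lie within their slots, level and at the right height. The stapler and ballpoint are untouched. Handing in.

Run:
```python
from plant import r,readout
s=readout.get_state();print(s['time_s'],s['contact_force']);print(r.close_job())
```

```text
56.05 [-0.54091893  0.38321658 -0.41957612]
the job is handed in; nothing more can be done
None
```

Both kits are made up, in the order asked, and the job was handed in at 56 s with the arm clear and nothing held. The hand-in reports no verdict.

- **Sign-up tray:** the turquoise banded cards went into the card well, then the date stamp, upright, into the stamp well. My last pictures show the cards inside their well and the stamp standing.
- **Mending tray:** the middle thick marker, then the glue stick, then the eraser. My last wrist-camera check puts all three within their slots, with the glue stick measuring 104 mm end to end and lying level.
- **Left alone:** the stapler and ballpoint were not touched, nor were the red and yellow card stacks or the far-left pen.

**Checks that failed or disagreed:**
- **Reported height:** the fingertips stand about 18 mm behind the reported tool point, not 17 mm ahead of it as stated. My first grasp therefore closed on air above the cards. I found the true tip height by pressing the closed jaws on the card stack with about 36 N, and the stack stayed in place.
- **Date stamp angle:** the fit from the fixed cameras read about 0°. The wrist camera showed about -27.5°, which I used.
- **Tray positions:** the wrist and fixed cameras differed by 3 to 4 mm, so I placed everything by the wrist camera.
- **Near slot ends:** in the last check the slot ends nearest the gripper read about 5 to 7 mm short. I put this down to the height I assumed for that edge and did not resolve it further.

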